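# Set the watch carriage and fold down the inspection lamp

### The arm

A 7-joint arm with a two-finger parallel gripper is mounted at the origin on the work surface. World frame = base frame: x ahead of the robot, y to its left, z up, the work surface at z = 0. Lengths are in m, angles in rad, forces in N, time in s.
With the tool pointing down it reaches from about 0.35 to 0.9 m from the base axis. Payload 7.2 kg.
Tool frame: the origin (TCP) lies between the finger pads; the fingertips stand 19 mm ahead of it and the grasp point (between the pads) is the TCP (r.finger_overhang is the distance from the TCP to the fingertips, in m); y points along the fingers, z is the direction in which the jaws open and shut, and the axes are right-handed (so a half turn about y gives the same grasp; the last joint's range is limited). The gripper opens to 88 mm and grips with 3 to 60 N. Pads are 20 mm wide; open, the fingers measure 115 mm over their backs; the gripper's body (75 mm by 178 mm) begins 61 mm behind the grasp point.
Start: joints at [-1.211, 0.411, -0.013, 1.596, 0.006, 1.134, -0.082], TCP at [0.259, 0.569, 0.242] pointing down, gripper open.
Joint ranges: [-2.95, 2.95], [-0.29, 1.99], [-1.47, 1.44], [0.14, 2.54], [-1.03, 4.17], [0.13, 1.85], [-2.86, 2.86]. Speed limits (rad/s): [2.39, 2.39, 3.01, 3.01, 3.14, 3.14, 3.14].

### API

Orientations are given as a 3x3 rotation matrix whose columns are the frame's x, y, z axes.
In Python, from cell import r gives the robot as it stands. Calls block until the motion is done:
- r.move_pose(position, orientation): joint-space move of the TCP to a pose.
- r.move_linear(position, ori=None, vel=0.15, until_force=None): straight line of the TCP; ori=None keeps the orientation; vel is the mean speed in m/s. With until_force (N) it stops when the force on the tool has changed by that much, and returns True; else False.
- r.move_j(angles): joint-space move.
- r.set_gripper(opening): finger opening in m; the grip force is fixed at half the most; returns when the fingers have stopped.
- r.wait(seconds).
- r.inverse_kinematics(position, orientation): joint angles nearest the present ones, or None.
- r.get_state(): the state.
- r.snapshot(name): name is "scene" or "top"; returns a dict with "color" (400x640x3 uint8, blue, green, red), "mtx" (3x3 intrinsics, pixels), "extrinsics" (4x4, takes a point from world to camera coordinates). Camera axes: x right, y down, z forward; pixel columns grow to the right and rows downward; lengths in m; the calibration is good to about 2 mm. A picture is of the moment at which its call begins. There is no depth.
A pose or a line that the arm cannot do raises r.PlanningError and nothing moves.
- r.hand_in(): hands the job in, once; it reports no verdict.
Trained networks look in a picture, given as the dict that the camera call returned (one of the last four; its "shot" number tells which), for a name from the list of things; names that differ only in an ending like _2 or _b are one class to them, and where a whole thing is asked for, a point or a joint stands for the part that bears it (a point fixed in the world has none). Each returns a list of dicts, best first, with "confidence" (0 to 1); they miss things now and then, are a little off and sometimes report something else, mostly with a low value. They report only what shows in the picture. A call takes as long as a camera call.
- r.cut_out(picture, name): "pixels" (400x640 bool, what is visible of it) and "position" ([column, row] in pixels, amid what is visible of it).
- r.tip_of(picture, name): "position" ([column, row] in pixels: a listed point, or the origin of a listed thing).
The state is a dict: "time": time; "joint_positions": joint angles; "joint_velocities": joint speeds; "joint_efforts": joint torques, N m; "tcp_pos": TCP position; "tcp_rot": TCP orientation; "force": force on the tool from outside, world axes, zero at the start; "ft_torque": the same for the moment, N m; "grip_width": finger opening in m.
Only numpy, scipy, OpenCV 4.12 (cv2) and the standard library are available. Lean on these libraries where they do the work, as an engineer would, in place of code of your own. Each camera call takes 0.05 s, during which the arm holds its last target.

### The job

Get the inspection stand ready for the watch on its carriage: crank the leaning handwheel until the carriage's pointer stands at the middle of the red rider on the scale and stop there, then fold the lamp panel forward to 40 degrees from upright, the red line on its angle dials, and let go. Move the carriage only by its handwheel, and leave the rider and the other things on the bench where they are.

Things in the scene. Friction and masses are not known exactly. Their poses are not given: they have to be found in the camera images.
- stand: inspection stand, fixed to the table: aluminium base plate 250 mm (x) by 280 mm (y) by 20 mm thick reaching from x -160 to +90 mm of its origin, which lies on the table. Its front (-x) faces to the robot's right, within about 20 degrees, so its y runs roughly towards the robot. On it, front to back: a small green gearbox with the leaning black handwheel, a white scale bar, the carriage, and the lamp panel between two grey posts. All stand coordinates below are in its frame
- handwheel (a joint): angle of the black handwheel, rad, growing clockwise as seen by someone facing the wheel (from the stand's front and above). One turn clockwise (6.283 rad) moves the carriage 30 mm to +y of the stand; it turns either way and takes about 2 N at the handle, and the carriage stays where it is left. It starts between 0 and 2 rad; 0 is the carriage's end stop at -y
- wheel_hub (a point): centre of the handwheel (disc 110 mm across, 12 mm thick), at (-125, 0, 100) mm on the stand. The point turns with the wheel. Its z is the wheel's axis, pointing out of the wheel's face: it leans 29 degrees (0.5 rad) from vertical towards the stand's front (-x), so the axis is (-0.479, 0, 0.878) in the stand
- handle_mid (a point): middle of the upper part of the red crank handle, 34 mm above the wheel's mid-plane and 42 mm from its axis. The handle is a cylinder 22 mm across standing on the wheel's face parallel to the wheel's axis, from 8 to 54 mm above the mid-plane; it spins freely on its pin, so a hand holding it need not turn. At handwheel angle 0 it is at the wheel's lower edge, towards the stand's front
- carriage: dark steel carriage 70 x 70 x 15 mm with a watch clamped on it between brass jaws (top of jaws 66 mm above the table), sliding along the stand's y on rails behind the white scale bar. Driven by the handwheel; not to be pushed by hand. Origin under its centre
- pointer (a point): tip of the thin black pointer that sticks out of the carriage's front over the white scale bar, about 52 mm above the table
- rider: small bright red rider on the front of the scale bar, 22 x 8 x 24 mm (8 mm along the scale), top 53 mm above the table, with a white line across the middle of its top; it marks where the pointer is to stand. Origin at its centre; its y runs along the scale, parallel to the stand's y. It is always at least 15 mm farther to +y than the pointer at the start. Clamped stiffly; leave it
- lamp (a joint): angle of the lamp panel, rad: 0 upright, growing as it folds forward, towards the stand's front, over the carriage; negative leaning back. Stiff hinge (about 3.5 N at the free edge), stays where it is left. 40 degrees (0.698 rad), where it belongs, is the long red line on the white angle dials at both ends of the hinge (a black tick each 10 degrees)
- lamp_edge (a point): middle of the lamp panel's free (upper) edge, 120 mm from the hinge. The panel is a black open frame 200 mm wide and 12 mm thick with white light strips on its front; its top bar reaches from 88 to 120 mm from the hinge, below it is an open window 150 mm or more wide down to 13 mm from the hinge. The point's z points from hinge to free edge, x is the panel's normal (backward when upright)
- lamp_hinge (a point): middle of the lamp panel's hinge line, at (50, 0, 110) mm on the stand; the hinge runs along the stand's y
- glue: small white glue bottle, 110 mm tall, 40 mm across, blue cap; origin under its centre. A bystander
- screwdriver: red-handled screwdriver lying flat, 180 mm long; x along it, handle to -x. A bystander
- pliers: orange-handled pliers lying flat, about 160 mm long; x along them, jaws to +x. A bystander
- cup: white plastic cup, 72 mm across, 85 mm tall; origin under its centre. A bystander
- jar: glass jar with steel lid, 68 mm across, 70 mm tall; origin under its centre. A bystander
- timer: white timer with grey display, 80 x 110 x 26 mm, lying flat; origin under its centre. A bystander

How it is judged:
By the outcome, as a careful person would: the job done as asked, in the order asked, and still so for the second after the job is handed in, with the robot touching nothing.
It also fails if it takes over 67 s, if anything falls off the work surface, if the arm or the gripper's body presses on something with over 40 N, if the wrist force passes 120 N, or if a joint passes its speed limit or range.

## Working session

There is one attempt and no reset: what is moved stays moved. The work goes in short steps, each a Python script; the robot and the scene stay as the last script left them, time stands still between calls to the robot, and variables do not carry over. Pictures are saved under pics/ and viewed, and the job is handed in when it is done.

```bash
ls; mkdir -p pics
python3 - <<'E'
from cell import r
import cv2,numpy as np
for n in("scene","top"):
    p=r.snapshot(n); cv2.imwrite(f"pics/{n}0.png",p["color"]); print(n,p["mtx"].tolist(),np.round(p["extrinsics"],4).tolist())
    for k in("wheel_hub","handle_mid","pointer","rider","lamp_edge","lamp_hinge","stand","carriage"):
        t=r.tip_of(p,k); print(k,[(np.round(d["position"],1).tolist(),round(d["confidence"],2)) for d in t[:2]])
print(r.get_state())
E
```

```text
pics
scene [[405.80149985786846, 0.0, 315.07562834049037], [0.0, 405.80149985786846, 194.53372936094078], [0.0, 0.0, 1.0]] [[-0.7174, 0.6967, -0.0063, 0.3669], [0.5947, 0.6075, -0.5265, -0.2891], [-0.363, -0.3815, -0.8501, 1.3221], [0.0, 0.0, 0.0, 1.0]]
wheel_hub [([244.6, 166.1], 0.73)]
handle_mid [([250.8, 144.6], 0.93)]
pointer [([263.8, 197.8], 0.81), ([279.5, 209.3], 0.56)]
rider [([268.7, 181.3], 0.53), ([314.7, 252.6], 0.24)]
lamp_edge [([298.4, 167.4], 0.82), ([264.0, 198.7], 0.66)]
lamp_hinge [([298.8, 189.2], 0.84), ([355.1, 215.8], 0.15)]
stand [([281.4, 201.3], 0.68)]
carriage [([275.9, 208.6], 0.68)]
top [[517.8713470299408, 0.0, 319.0663487767071], [0.0, 517.8713470299408, 212.3469724442719], [0.0, 0.0, 1.0]] [[-0.0155, -0.9997, -0.0209, 0.0652], [-0.997, 0.017, -0.0749, 0.5762], [0.0752, 0.0196, -0.997, 1.3933], [0.0, 0.0, 0.0, 1.0]]
wheel_hub [([404.3, 197.0], 0.79)]
handle_mid [([412.9, 208.6], 0.55)]
pointer [([371.3, 193.7], 0.71)]
rider [([377.9, 209.6], 0.41)]
lamp_edge [([340.6, 210.5], 0.55)]
lamp_hinge [([340.4, 211.5], 0.95)]
stand []
carriage [([355.6, 195.8], 0.77)]
{'time': 0.9, 'joint_positions': array([-1.21123624,  0.41110162, -0.01269908,  1.59619153,  0.00559442,
        1.13430824, -0.08220478]), 'joint_velocities': array([ 0.00044368,  0.00180562, -0.00043711, -0.00121551, -0.00193672,
       -0.00072135, -0.00071205]), 'joint_efforts': array([-6.20717474e-04, -5.87713909e+01,  6.40198532e-01, -2.91380918e+01,
       -5.38184226e-02,  1.02753341e-02, -2.80728494e-05]), 'tcp_pos': array([0.25928187, 0.56868544, 0.24165595]), 'tcp_rot': array([[ 9.09897768e-01,  4.63061845e-06,  4.14832558e-01],
       [-4.14832558e-01,  2.68155950e-05,  9.09897768e-01],
       [-6.91059248e-06, -1.00000000e+00,  2.63203814e-05]]), 'force': array([-0.93124888, -0.20562491, -0.39513809]), 'ft_torque': array([-0.02405932,  0.02913867, -0.04502572]), 'grip_width': 0.0878618530837887}
```

Run:
```python
import cv2
a=cv2.imread("pics/scene0.png");b=cv2.imread("pics/top0.png")
cv2.imwrite("pics/scene0c.png",cv2.resize(a[100:300,160:420],None,fx=3,fy=3,interpolation=cv2.INTER_CUBIC)[:600,:800])
cv2.imwrite("pics/top0c.png",cv2.resize(b[110:310,250:510],None,fx=3,fy=3,interpolation=cv2.INTER_CUBIC)[:600,:800])
```

```text
(no output)
```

View pics/scene0.png

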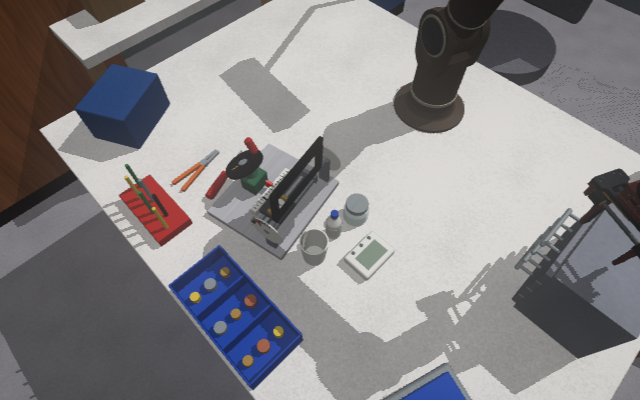

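View pics/scene0c.png

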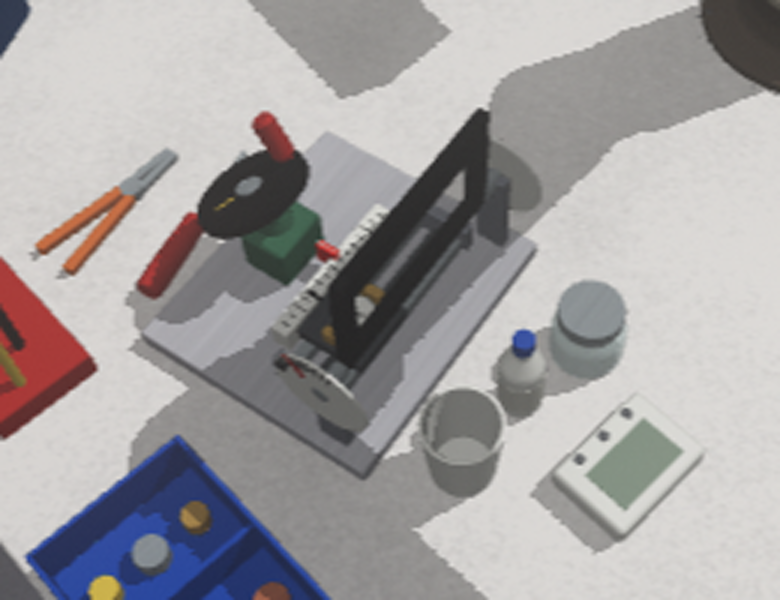

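View pics/top0.png

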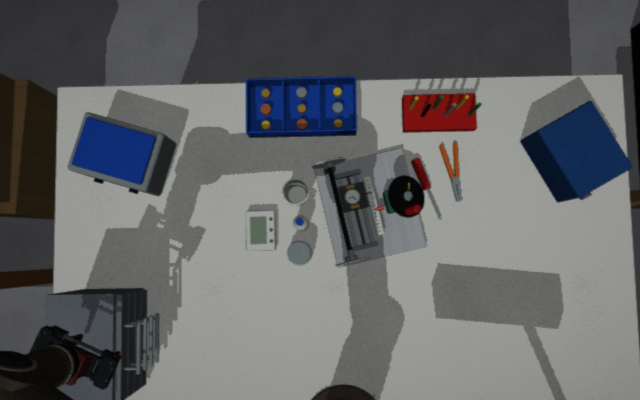

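View pics/top0c.png

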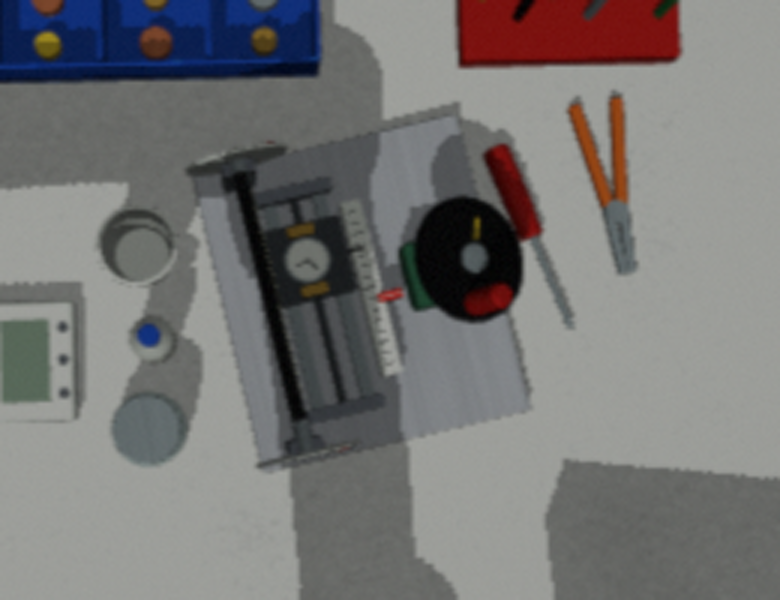

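The top and scene views show the stand with its front towards −y. The handle is at about (413,209) in the top view, the pointer at about (371,194) and the rider at about (379,208). The lamp is nearly upright. Next I'll fit the stand pose from both views.

```bash
cat > h.py <<'E'
import numpy as np,cv2
from scipy.optimize import least_squares
def proj(p,P):
    P=np.atleast_2d(P); c=P@p["extrinsics"][:3,:3].T+p["extrinsics"][:3,3]
    q=c@p["mtx"].T; return q[:,:2]/q[:,2:]
A=np.array([-np.sin(.5),0,np.cos(.5)]);U0=np.array([-np.cos(.5),0,-np.sin(.5)]);Y=np.array([0,1.,0])
HUB=np.array([-.125,0,.1])
def handle(th,h=.034,rad=.042): return HUB+A*h+rad*(np.cos(th)*U0+np.sin(th)*Y)
def edge(l,rad=.12,y=0): return np.array([.05-rad*np.sin(l),y,.11+rad*np.cos(l)])
def Rz(a): c,s=np.cos(a),np.sin(a); return np.array([[c,-s,0],[s,c,0],[0,0,1]])
def S2W(s,P): return np.atleast_2d(P)@Rz(s[2]).T+np.array([s[0],s[1],0])
def tri(ps,uv):
    M=[]
    for p,(u,v) in zip(ps,uv):
        P=p["mtx"]@p["extrinsics"][:3]; M+= [u*P[2]-P[0],v*P[2]-P[1]]
    M=np.array(M); return np.linalg.lstsq(M[:,:3],-M[:,3],rcond=None)[0]
E
cat > fit0.py <<'E'
from cell import r
from h import *
ps=[r.snapshot("scene"),r.snapshot("top")]
names=["wheel_hub","handle_mid","pointer","rider","lamp_edge","lamp_hinge","carriage"]
D={}
for i,p in enumerate(ps):
    for k in names:
        t=r.tip_of(p,k)
        if t: D[i,k]=np.array(t[0]["position"])
for k in names:
    if (0,k) in D and (1,k) in D: print("tri",k,np.round(tri(ps,[D[0,k],D[1,k]]),4))
c=lambda i,x,y:np.array([160+(x+.5)/3-.5,100+(y+.5)/3-.5]) if i==0 else np.array([250+(x+.5)/3-.5,110+(y+.5)/3-.5])
C={(1,-.16,-.14):(458,103),(1,-.16,.14):(530,408),(0,-.16,.14):(330,132),(0,.09,.14):(537,243),(0,.09,-.14):(365,472),(0,-.16,-.14):(145,333)}
def model(x,k):
    s=x
    return {"wheel_hub":HUB,"handle_mid":handle(x[3]),"pointer":np.array([x[8],x[5],.052]),"rider":np.array([x[9],x[6],.041]),"lamp_edge":edge(x[4]),"lamp_hinge":np.array([.05,0,.11]),"carriage":np.array([x[7],x[5],.02])}[k]
def res(x,full=False):
    out=[];lab=[]
    for (i,k),q in D.items():
        if k in("rider","carriage","pointer"): continue
        d=proj(ps[i],S2W(x,model(x,k)))[0]-q; out.append(d);lab.append((i,k))
    for (i,a,b),q in C.items():
        d=proj(ps[i],S2W(x,[a,b,.02]))[0]-c(i,*q); out.append(d);lab.append((i,a,b))
    if full: return list(zip(lab,np.round(out,1).tolist()))
    return np.ravel(out)
x0=[.6,-.1,1.57,1,0,0,0.03,0,0,0]
f=least_squares(lambda z:res(np.r_[z,x0[5:]]),x0[:5],loss="soft_l1")
print(np.round(f.x,4))
for l in res(f.x,True):print(*l)
np.save("stand.npy",f.x)
# pointer/rider by intersecting with known height
def onplane(p,uv,z):
    R=p["extrinsics"][:3,:3];t=p["extrinsics"][:3,3];o=-R.T@t
    d=R.T@np.linalg.inv(p["mtx"])@[uv[0],uv[1],1];return o+d*(z-o[2])/d[2]
for i in (0,1):
    for k,z in(("pointer",.052),("rider",.041),("carriage",.02)):
        if (i,k) in D: 
            w=onplane(ps[i],D[i,k],z); print(i,k,np.round(((w-[f.x[0],f.x[1],0])@Rz(f.x[2])),4))
E
python3 fit0.py
```

```text
tri wheel_hub [ 0.6053 -0.169   0.0982]
tri handle_mid [ 0.5759 -0.1771  0.154 ]
tri pointer [ 0.6248 -0.08    0.0611]
tri rider [ 0.5843 -0.104   0.0418]
tri lamp_edge [0.5694 0.0073 0.2276]
tri lamp_hinge [5.648e-01 5.000e-04 1.073e-01]
tri carriage [ 0.6126 -0.0486  0.0212]
[ 0.5817 -0.0476  1.7937  1.9578 -0.0539]Traceback (most recent call last):
  File "fit0.py", line 29, in <module>
    for l in res(f.x,True):print(*l)
             ~~~^^^^^^^^^^
  File "fit0.py", line 21, in res
    d=proj(ps[i],S2W(x,model(x,k)))[0]-q; out.append(d);lab.append((i,k))
                       ~~~~~^^^^^
  File "fit0.py", line 16, in model
    return {"wheel_hub":HUB,"handle_mid":handle(x[3]),"pointer":np.array([x[8],x[5],.052]),"rider":np.array([x[9],x[6],.041]),"lamp_edge":edge(x[4]),"lamp_hinge":np.array([.05,0,.11]),"carriage":np.array([x[7],x[5],.02])}[k]
                                                                          ~^^^
IndexError: index 8 is out of bounds for axis 0 with size 5
```

```bash
sed -i 's/in res(f.x,True)/in res(np.r_[f.x,x0[5:]],True)/' fit0.py; python3 fit0.py
```

```text
tri wheel_hub [ 0.6068 -0.1678  0.0951]
tri handle_mid [ 0.5722 -0.1819  0.1358]
tri pointer [ 0.631  -0.0816  0.046 ]
tri rider [ 0.6013 -0.1621  0.0163]
tri lamp_edge [0.5663 0.0052 0.2161]
tri lamp_hinge [0.5723 0.0043 0.119 ]
tri carriage [ 0.6233 -0.0372  0.0432]
[ 0.5817 -0.0461  1.7891  1.8763 -0.0521]
(0, 'wheel_hub') [-0.8, -0.7]
(0, 'handle_mid') [-1.6, -0.4]
(0, 'lamp_edge') [-0.2, -1.8]
(0, 'lamp_hinge') [-0.2, 1.2]
(1, 'wheel_hub') [0.4, -1.0]
(1, 'handle_mid') [-0.9, 1.6]
(1, 'lamp_edge') [-1.5, -1.8]
(1, 'lamp_hinge') [0.4, 1.0]
(1, -0.16, -0.14) [-1.6, 3.3]
(1, -0.16, 0.14) [-0.4, 0.8]
(0, -0.16, 0.14) [-1.0, -0.9]
(0, 0.09, 0.14) [1.0, -0.2]
(0, 0.09, -0.14) [0.3, 0.9]
(0, -0.16, -0.14) [-1.4, 0.0]
0 pointer [-0.0451 -0.0444  0.052 ]
0 rider [-0.0675  0.0116  0.041 ]
0 carriage [-0.006  -0.0306  0.02  ]
1 pointer [-0.0433 -0.0387  0.052 ]
1 rider [-0.1351 -0.0054  0.041 ]
1 carriage [-0.0042 -0.0463  0.02  ]
```

```bash
cat > ov.py <<'E'
from h import *
import sys
def overlay(p,x,crop,fn,f=3,pt=None):
    im=p["color"]; u0,v0,w,hh=crop
    o=cv2.resize(im[v0:v0+hh,u0:u0+w],None,fx=f,fy=f,interpolation=cv2.INTER_CUBIC)
    def L(P,col,close=True):
        q=(proj(p,S2W(x,P))-[u0,v0]+.5)*f
        cv2.polylines(o,[np.round(q*8).astype(int).reshape(-1,1,2)],close,col,1,cv2.LINE_AA,3)
    L([[-.16,-.14,.02],[-.16,.14,.02],[.09,.14,.02],[.09,-.14,.02]],(0,255,0))
    t=np.linspace(0,6.28,60)
    L([HUB+A*.006+.055*(np.cos(a)*U0+np.sin(a)*Y) for a in t],(255,255,0))
    for hgt in(.008,.054): L([handle(x[3],hgt)+.011*(np.cos(a)*U0+np.sin(a)*Y) for a in t],(255,255,0))
    l=x[4]; n=np.array([np.cos(l),0,np.sin(l)])*.006
    for s in(-1,1): L([edge(l,.12,-.1)+s*n,edge(l,.12,.1)+s*n,edge(l,.0,.1)+s*n,edge(l,.0,-.1)+s*n],(0,255,255))
    cv2.imwrite(fn,o)
E
python3 - <<'E'
from cell import r
from ov import *
import pickle
x=np.load("stand.npy")
ps=[r.snapshot("scene"),r.snapshot("top")]; pickle.dump(ps,open("ps0.pkl","wb"))
overlay(ps[0],x,(190,120,170,150),"pics/o0.png",4); overlay(ps[1],x,(300,130,140,150),"pics/o1.png",4)
E
```

```text
(no output)
```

View pics/o0.png

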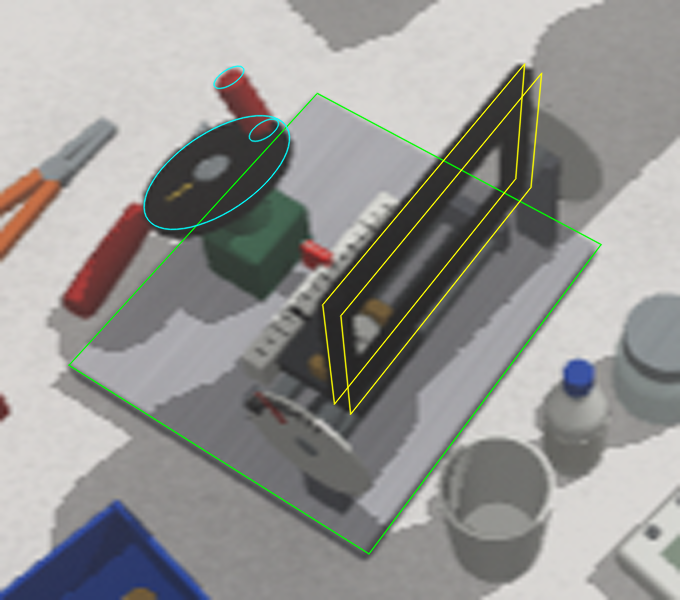

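View pics/o1.png

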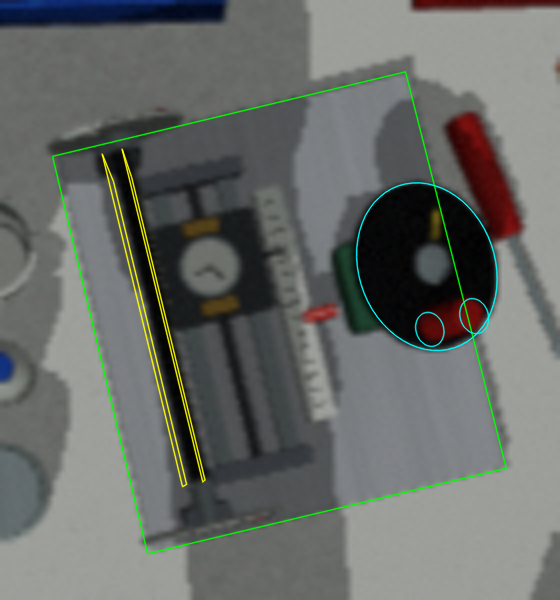

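Run:
```python
import pickle,cv2
ps=pickle.load(open("ps0.pkl","rb"))
b=ps[1]["color"][170:240,345:405]; cv2.imwrite("pics/z1.png",cv2.resize(b,None,fx=8,fy=8,interpolation=cv2.INTER_NEAREST))
b=ps[0]["color"][165:215,245:300]; cv2.imwrite("pics/z0.png",cv2.resize(b,None,fx=10,fy=10,interpolation=cv2.INTER_NEAREST))
```

```text
(no output)
```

View pics/z1.png

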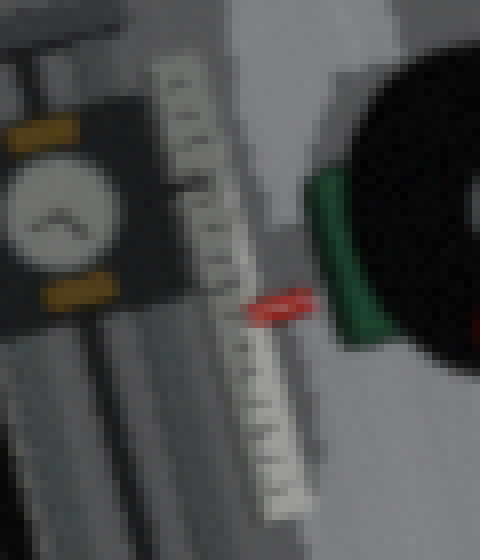

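View pics/z0.png

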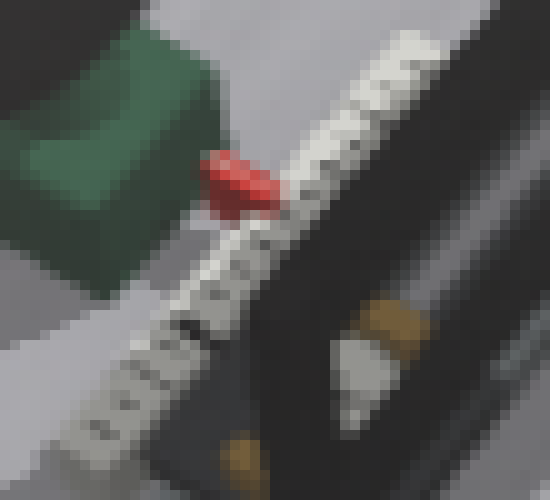

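```bash
cat >> h.py <<'E'
def onplane(p,uv,z):
    R=p["extrinsics"][:3,:3];t=p["extrinsics"][:3,3];o=-R.T@t
    d=R.T@np.linalg.inv(p["mtx"])@[uv[0],uv[1],1];return o+d*(z-o[2])/d[2]
def W2S(s,P): return (np.atleast_2d(P)-[s[0],s[1],0])@Rz(s[2])
def toolR(s,yax,zax):
    y=Rz(s[2])@yax;z=Rz(s[2])@zax;y/=np.linalg.norm(y);z=z-y*(y@z);z/=np.linalg.norm(z)
    return np.column_stack([np.cross(y,z),y,z])
E
python3 - <<'E'
from cell import r
from h import *
import pickle
x=np.load("stand.npy");ps=pickle.load(open("ps0.pkl","rb"))
for uv in((368,192.6),(379.6,208.0)): print(W2S(x,onplane(ps[1],uv,.0525)))
for uv in((245+18.9,165+32.7),(245+24,165+17)): print(W2S(x,onplane(ps[0],uv,.0525)))
for deg in range(0,360,30):
    ph=np.radians(deg); R=toolR(x,-A,np.cos(ph)*U0+np.sin(ph)*Y)
    qs=[r.inverse_kinematics(S2W(x,handle(t))[0],R) for t in np.arange(0,6.28,.5)]
    ap=r.inverse_kinematics(S2W(x,handle(x[3],.16))[0],R)
    # lamp: tool y down panel; z along normal
    print(deg,sum(q is not None for q in qs),None if ap is None else np.round(ap,2), None if qs[3] is None else np.round(np.array([q for q in qs if q is not None]).min(0),2),None if qs[3] is None else np.round(np.array([q for q in qs if q is not None]).max(0),2))
for sg in(1,-1):
  for l in(0,.2,.4,.6,.75):
    n=np.array([np.cos(l),0,np.sin(l)]);R=toolR(x,-(edge(l)-[.05,0,.11]),sg*n)
    q=r.inverse_kinematics(S2W(x,edge(l,.11))[0],R);print(sg,l,None if q is None else np.round(q,2))
E
```

```text
[[-0.03931695 -0.03628049  0.0525    ]]
[[-0.05951415  0.01111168  0.0525    ]]
[[-0.03995878 -0.03623267  0.0525    ]]
[[-0.0586208   0.01140451  0.0525    ]]
0 13 [-0.01  0.82  0.98  1.36 -0.85  1.78 -0.36] [-0.15  0.82  0.85  1.36 -0.98  1.53 -0.41] [ 0.    0.97  0.93  1.58 -0.87  1.63 -0.3 ]
30 13 [-0.01  0.81  0.96  1.36 -0.84  1.77 -0.89] [-0.17  0.87  0.94  1.36 -1.02  1.58 -0.92] [-0.04  1.01  0.98  1.59 -0.93  1.66 -0.78]
60 13 [-0.03  0.84  1.04  1.37 -0.88  1.81 -1.38] [-0.2   0.88  0.82  1.35 -1.02  1.57 -1.5 ] [ 0.02  1.01  1.03  1.59 -0.91  1.67 -1.27]
90 13 [-0.03  0.84  1.04  1.37 -0.88  1.81 -1.91] [-0.2   0.88  0.82  1.35 -1.02  1.57 -2.02] [ 0.02  1.01  1.03  1.59 -0.91  1.67 -1.79]
120 13 [-0.03  0.84  1.04  1.37 -0.88  1.81 -2.43] [-0.2   0.88  0.82  1.35 -1.02  1.57 -2.55] [ 0.02  1.01  1.03  1.59 -0.91  1.67 -2.31]
150 13 [ 1.11  0.95 -1.25  1.27  0.39  1.59  2.29] [ 0.96  1.02 -1.25  1.26  0.47  1.36  2.15] [ 1.12  1.16 -1.25  1.49  0.57  1.46  2.24]
180 13 [-0.02  0.82  1.    1.36 -0.86  1.79  2.79] [-0.08  0.78  0.63  1.35 -0.85  1.49  2.63] [ 0.1   0.89  0.
[... 525 characters left out ...]
3  1.53  0.57] [ 0.01  0.95  0.92  1.59 -0.86  1.59  0.77]
330 13 [-0.03  0.84  1.03  1.37 -0.88  1.8   0.18] [-0.08  0.79  0.75  1.35 -0.91  1.51  0.04] [ 0.02  0.94  0.87  1.58 -0.84  1.58  0.23]
1 0 [-0.33  0.34  0.31  1.77 -0.12  1.04  1.81]
1 0.2 [-0.31  0.42  0.5   1.73 -0.42  1.15  2.14]
1 0.4 [-0.26  0.54  0.66  1.68 -0.67  1.34  2.41]
1 0.6 [-0.26  0.75  0.92  1.61 -0.94  1.64  2.68]
1 0.75 [-0.14  0.83  0.86  1.56 -1.    1.76  2.73]
-1 0 [-0.62  0.39  0.7   1.79 -0.29  1.06 -1.16]
-1 0.2 [-0.47  0.46  0.73  1.74 -0.52  1.19 -0.9 ]
-1 0.4 [-0.35  0.58  0.81  1.68 -0.74  1.39 -0.66]
-1 0.6 [-0.19  0.7   0.78  1.61 -0.87  1.58 -0.52]
-1 0.75 [-0.08  0.78  0.73  1.55 -0.94  1.7  -0.46]
```

Run:
```python
from cell import r
from h import *
x=np.load("stand.npy"); ph=np.radians(330); R=toolR(x,-A,np.cos(ph)*U0+np.sin(ph)*Y)
t0=r.get_state()["time"]
r.move_linear([.30,.45,.45],vel=.3)
r.move_pose(S2W(x,handle(x[3],.13))[0],R)
s=r.get_state();print(s["time"],s["tcp_pos"],np.round(s["joint_positions"],2),s["force"])
import pickle
from ov import overlay
ps=[r.snapshot("scene"),r.snapshot("top")]
overlay(ps[0],x,(170,60,200,150),"pics/a0.png",4); overlay(ps[1],x,(300,130,200,150),"pics/a1.png",4)
```

```text
6.2667 [ 0.58144952 -0.22548547  0.22040412] [-0.04  0.82  0.96  1.42 -0.85  1.72  0.17] [0.3378212  0.36721287 0.20404901]
```

View pics/a0.png

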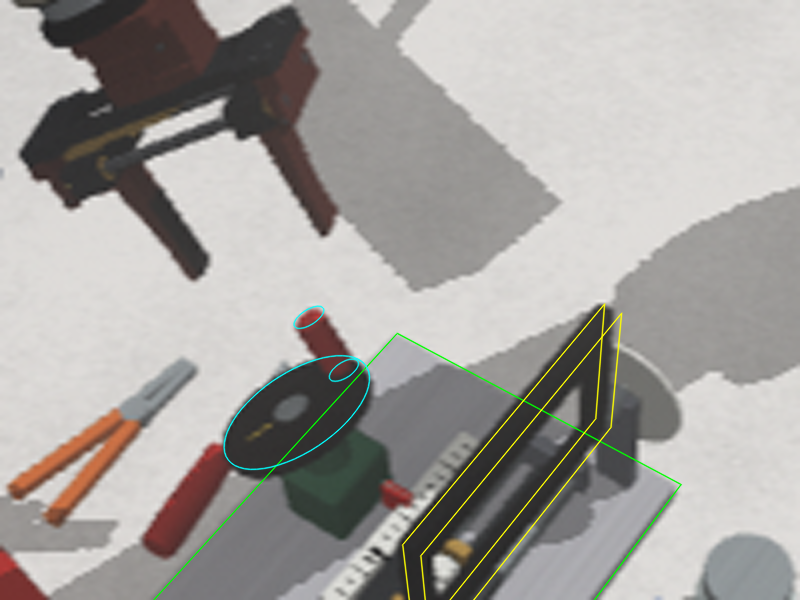

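View pics/a1.png

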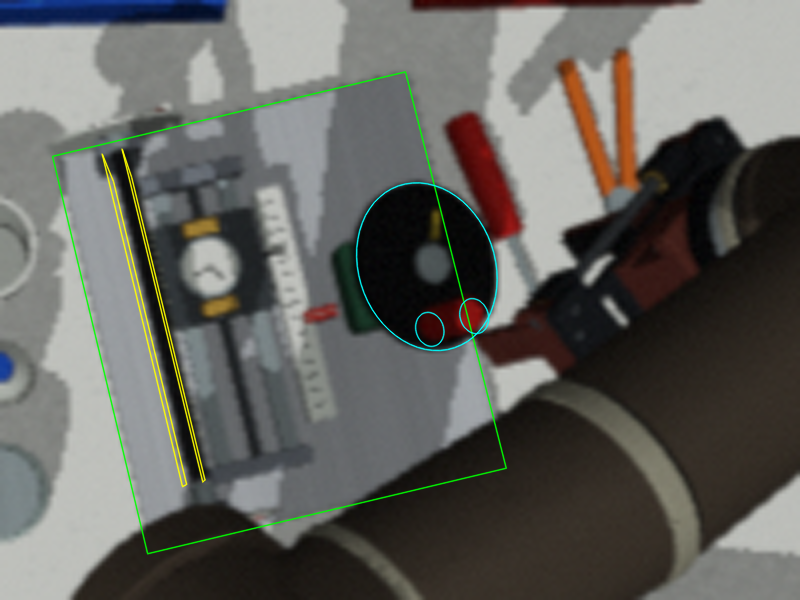

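Run:
```python
from cell import r
from h import *
x=np.load("stand.npy"); 
hit=r.move_linear(S2W(x,handle(x[3],.037))[0],vel=.1,until_force=8)
s=r.get_state();print(hit,s["time"],s["tcp_pos"],s["force"])
if not hit:
    r.set_gripper(0.0)
    s=r.get_state();print(s["time"],s["grip_width"],s["force"],s["tcp_pos"])
ps=[r.snapshot("scene"),r.snapshot("top")]
from ov import overlay
overlay(ps[0],x,(190,60,160,150),"pics/b0.png",4); overlay(ps[1],x,(300,130,140,150),"pics/b1.png",4)
```

```text
False 7.45 [ 0.57134805 -0.18391836  0.13909495] [ 0.62491103  0.027586   -0.35579198]
8.4833 0.021348799974916736 [ 1.58347886 -1.15886813 -0.94170569] [ 0.57133171 -0.18333544  0.13847109]
```

View pics/b0.png

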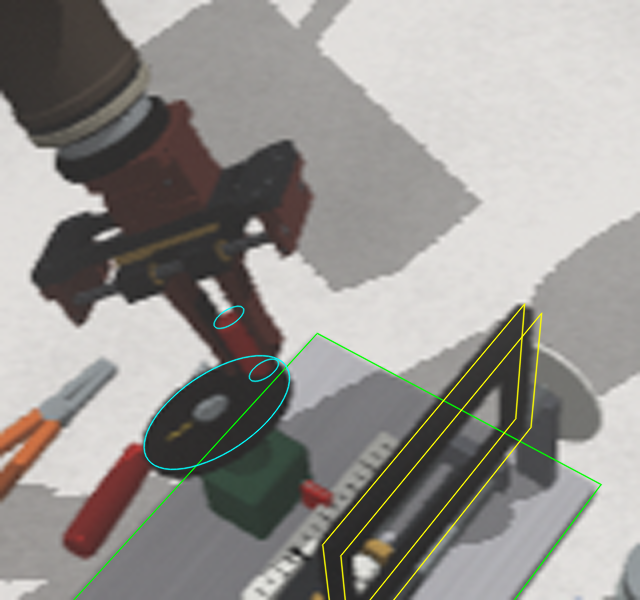

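View pics/b1.png

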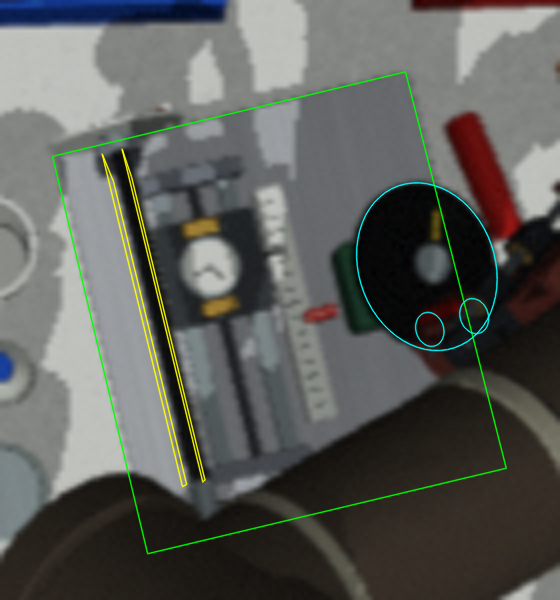

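The handle is gripped: width 21 mm, small forces. Next I'll crank the first quarter turn and watch the forces.

```bash
cat > crank.py <<'E'
from cell import r
from h import *
x=np.load("stand.npy")
def crank(th0,th1,step=np.radians(15),vel=.08,lim=25,verb=2):
    n=max(1,int(np.ceil(abs(th1-th0)/step))); fs=[]
    for i,t in enumerate(np.linspace(th0,th1,n+1)[1:]):
        r.move_linear(S2W(x,handle(t,.037))[0],vel=vel)
        s=r.get_state(); fs_=s["force"]@Rz(x[2]); fs.append((t,*fs_,np.linalg.norm(fs_)))
        # components: radial, tangential, axial
        rad=np.cos(t)*U0+np.sin(t)*Y; tan=-np.sin(t)*U0+np.cos(t)*Y
        if i%verb==0: print(round(s["time"],2),round(t,2),"rad %.1f tan %.1f ax %.1f"%(fs_@rad,fs_@tan,fs_@A),"w %.4f"%s["grip_width"])
        if fs[-1][-1]>lim: print("STOP",fs[-1]); break
    np.save("th.npy",t); return t
E
python3 - <<'E'
from crank import *
crank(x[3],x[3]+1.57,verb=1)
E
```

```text
8.87 2.14 rad -8.1 tan 1.4 ax -2.3 w 0.0213
9.15 2.4 rad -12.2 tan 0.6 ax -4.7 w 0.0209
9.43 2.66 rad -14.5 tan 0.9 ax -5.2 w 0.0214
9.72 2.92 rad -16.3 tan 2.1 ax -4.4 w 0.0216
10.0 3.18 rad -14.6 tan 2.2 ax -4.8 w 0.0219
10.28 3.45 rad -12.2 tan 0.9 ax -3.6 w 0.0212
```

Run:
```python
from crank import *
t=float(np.load("th.npy")); crank(t,x[3]+2*np.pi,verb=1)
```

```text
10.57 3.69 rad -11.6 tan 1.7 ax -2.8 w 0.0210
10.85 3.94 rad -8.7 tan 2.4 ax -0.6 w 0.0209
11.13 4.19 rad -7.3 tan 2.5 ax -1.4 w 0.0215
11.42 4.44 rad -6.2 tan 1.5 ax -0.7 w 0.0213
11.7 4.69 rad -5.4 tan 2.7 ax 0.4 w 0.0209
11.98 4.93 rad -3.5 tan 2.3 ax 1.1 w 0.0214
12.27 5.18 rad 1.5 tan 1.6 ax 0.6 w 0.0214
12.55 5.43 rad 6.9 tan 0.0 ax -0.6 w 0.0214
12.83 5.68 rad 11.6 tan 1.0 ax -1.9 w 0.0215
13.12 5.93 rad 13.1 tan 2.1 ax -2.7 w 0.0216
13.4 6.17 rad 13.4 tan 1.0 ax -4.1 w 0.0212
13.68 6.42 rad 10.9 tan 1.9 ax -3.1 w 0.0213
13.97 6.67 rad 10.5 tan 2.6 ax -1.6 w 0.0215
14.25 6.92 rad 9.9 tan 3.1 ax -0.6 w 0.0214
14.53 7.17 rad 8.8 tan 2.8 ax 0.3 w 0.0212
14.82 7.42 rad 8.5 tan 2.2 ax 0.8 w 0.0212
15.1 7.66 rad 7.6 tan 2.2 ax 1.1 w 0.0212
15.38 7.91 rad 5.6 tan 1.6 ax 2.6 w 0.0213
15.67 8.16 rad 1.2 tan 1.7 ax 2.8 w 0.0211
```

```bash
cat > zoom.py <<'E'
from cell import r
import cv2
def zoom(tag):
    ps=[r.snapshot("scene"),r.snapshot("top")]
    cv2.imwrite(f"pics/z0{tag}.png",cv2.resize(ps[0]["color"][165:215,245:300],None,fx=10,fy=10,interpolation=cv2.INTER_NEAREST))
    cv2.imwrite(f"pics/z1{tag}.png",cv2.resize(ps[1]["color"][170:230,345:405],None,fx=10,fy=10,interpolation=cv2.INTER_NEAREST))
    return ps
E
python3 - <<'E'
from crank import *
from zoom import zoom
t=float(np.load("th.npy")); crank(t,x[3]+9.5,verb=4)
zoom("b")
E
```

```text
15.95 8.41 rad -5.7 tan 0.9 ax -0.9 w 0.0213
17.08 9.4 rad -14.3 tan 1.5 ax -4.8 w 0.0212
18.22 10.39 rad -8.6 tan 1.8 ax -1.1 w 0.0210
19.35 11.38 rad -1.2 tan 2.0 ax 1.3 w 0.0211
```

View pics/z0b.png

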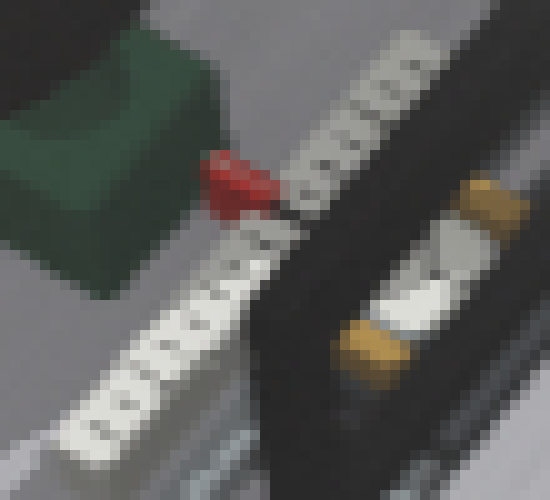

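View pics/z1b.png

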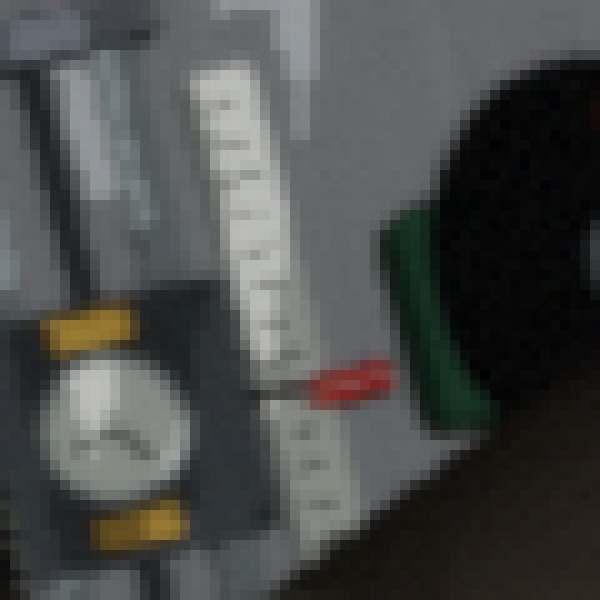

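```bash
python3 - <<'E'
from crank import *
from zoom import zoom
import pickle
t=float(np.load("th.npy")); crank(t,x[3]+9.95,verb=1)
ps=zoom("c"); pickle.dump(ps,open("psc.pkl","wb"))
E
cat > prof.py <<'E'
import pickle,sys
from h import *
x=np.load("stand.npy"); ps=pickle.load(open(sys.argv[1],"rb"))
from scipy.ndimage import map_coordinates
for i in(0,1):
    im=ps[i]["color"].astype(float)
    ys=np.arange(-.005,.026,.001)
    def samp(xr,z,f):
        tot=0
        for xx in xr:
            q=proj(ps[i],S2W(x,np.column_stack([np.full_like(ys,xx),ys,np.full_like(ys,z)])))
            tot=tot+f(*[map_coordinates(im[:,:,c],[q[:,1],q[:,0]],order=1) for c in range(3)])
        return tot/len(xr)
    g=samp(np.arange(-.050,-.0415,.001),.052,lambda b,g,rr:(b+g+rr)/3)
    rd=samp(np.arange(-.069,-.053,.001),.053,lambda b,g,rr:rr-(b+g)/2)
    wl=samp(np.arange(-.067,-.055,.001),.053,lambda b,g,rr:(b+g)/2)
    print("cam",i);print(" y mm",(ys*1e3).round().astype(int));print(" grey",g.round().astype(int));print(" red",rd.round().astype(int));print(" gb",wl.round().astype(int))
E
python3 prof.py psc.pkl
```

```text
19.72 11.6 rad 5.1 tan 1.6 ax 0.3 w 0.0213
19.98 11.83 rad 10.3 tan -0.2 ax -0.6 w 0.0212
cam 0
 y mm [-5 -4 -3 -2 -1  0  1  2  3  4  5  6  7  8  9 10 11 12 13 14 15 16 17 18
 19 20 21 22 23 24 25]
 grey [157 143 138 144 153 155 150 141 128 111  95  81  71  67  65  66  73  84
  97 110 121 129 137 143 147 149 151 151 147 141 135]
 red [ 5 12 20 27 33 37 41 44 48 54 61 71 80 83 79 71 66 66 61 47 28 11  2 -1
 -1 -1 -1 -1 -1 -1 -1]
 gb [ 86  77  68  60  54  50  47  45  44  43  44  46  50  56  66  74  77  75
  75  81  93 104 111 115 117 118 119 120 120 120 120]
cam 1
 y mm [-5 -4 -3 -2 -1  0  1  2  3  4  5  6  7  8  9 10 11 12 13 14 15 16 17 18
 19 20 21 22 23 24 25]
 grey [171 167 160 150 140 137 141 146 148 144 137 127 116 101  85  73  73  81
  92 103 116 125 127 125 122 120 118 121 126 131 131]
 red [-3 -3 -3 -4 -4 -4 -3 -3  0  4 14 29 47 63 71 72 72 75 75 64 44 25 12  3
 -1 -3 -3 -4 -3 -3 -3]
 gb [102 103 103 103 103 103 102 101  99  95  87  75  62  53  52  55  55  50
  43  44  52  64  78  91  98 101 102 102 102 102 102]
```

View pics/z0c.png

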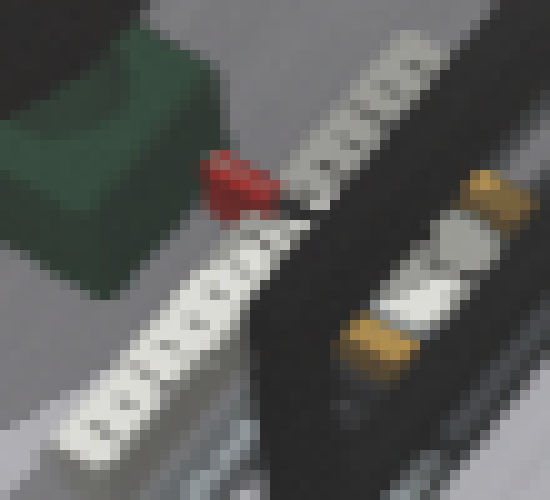

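View pics/z1c.png

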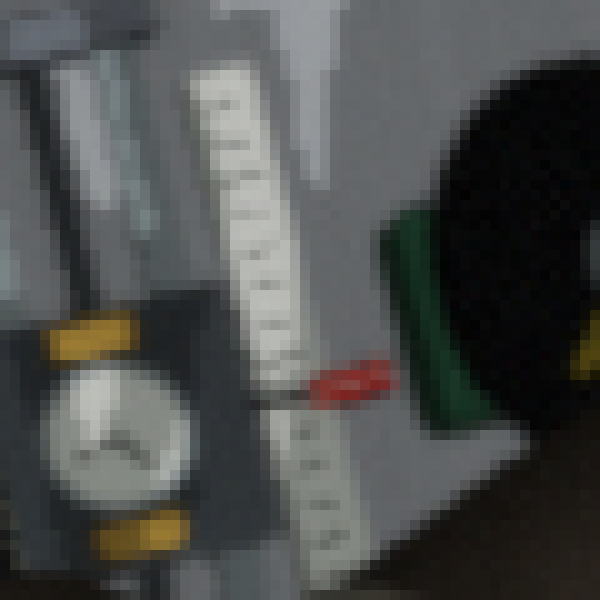

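```bash
cat > prof2.py <<'E'
import pickle,sys
from h import *
from scipy.ndimage import map_coordinates
x=np.load("stand.npy"); ps=pickle.load(open(sys.argv[1],"rb")); y0=float(sys.argv[2])
for i in(0,1):
    im=ps[i]["color"].astype(float); ys=y0+np.arange(-.008,.0081,.0005)
    print("cam",i)
    for xx in np.arange(-.072,-.039,.002):
        q=proj(ps[i],S2W(x,np.column_stack([np.full_like(ys,xx),ys,np.full_like(ys,.0525)])))
        b,g,rr=[map_coordinates(im[:,:,c],[q[:,1],q[:,0]],order=1) for c in range(3)]
        G=(b+g+rr)/3; red=np.clip(rr-(b+g)/2-15,0,None)
        j=np.argmin(G); w=np.clip(G.min()+25-G,0,None)
        print(round(xx*1e3),"dark %.1f (%.0f) cen %.1f"%(ys[j]*1e3,G[j],(w@ys)/w.sum()*1e3)," red cen %.1f sum %.0f"%((red@ys)/(red.sum()+1e-9)*1e3,red.sum()), "gbmax-in-red %.1f"%(ys[np.argmax(np.where(red>25,b+g,0))]*1e3))
E
python3 prof2.py ps0.pkl -.037; echo; python3 prof2.py psc.pkl .011
```

```text
cam 0
-72 dark -37.5 (54) cen -34.7  red cen 0.0 sum 0 gbmax-in-red -45.0
-70 dark -38.0 (54) cen -34.8  red cen 0.0 sum 0 gbmax-in-red -45.0
-68 dark -36.5 (55) cen -34.9  red cen 0.0 sum 0 gbmax-in-red -45.0
-66 dark -29.0 (65) cen -34.3  red cen 0.0 sum 0 gbmax-in-red -45.0
-64 dark -29.0 (88) cen -31.5  red cen 0.0 sum 0 gbmax-in-red -45.0
-62 dark -29.0 (113) cen -30.1  red cen 0.0 sum 0 gbmax-in-red -45.0
-60 dark -29.0 (119) cen -29.7  red cen 0.0 sum 0 gbmax-in-red -45.0
-58 dark -29.5 (115) cen -29.8  red cen 0.0 sum 0 gbmax-in-red -45.0
-56 dark -29.0 (114) cen -29.6  red cen 0.0 sum 0 gbmax-in-red -45.0
-54 dark -29.0 (128) cen -29.9  red cen 0.0 sum 0 gbmax-in-red -45.0
-52 dark -29.0 (149) cen -35.0  red cen 0.0 sum 0 gbmax-in-red -45.0
-50 dark -41.0 (157) cen -39.3  red cen 0.0 sum 0 gbmax-in-red -45.0
-48 dark -39.0 (137) cen -39.0  red cen 0.0 sum 0 gbmax-in-red -45.0
-46 dark -37.5 (98) cen -36.6  red cen 0.0 sum 0 gbmax-in-red -45.0
-44 dark -36.0 (61) cen -35.9  red cen 0.0 sum 0 gbmax-in-red -45.0
-42 dark -35.0 (50) cen -35.6  red cen 0.0 sum 0 gbmax-in-red -45.
[... 2782 characters left out ...]
6  red cen 11.2 sum 1011 gbmax-in-red 11.0
-58 dark 13.5 (65) cen 12.7  red cen 11.1 sum 1016 gbmax-in-red 7.0
-56 dark 13.0 (68) cen 12.0  red cen 10.9 sum 990 gbmax-in-red 6.5
-54 dark 12.5 (73) cen 11.1  red cen 10.9 sum 924 gbmax-in-red 7.0
-52 dark 9.5 (75) cen 10.9  red cen 11.1 sum 811 gbmax-in-red 15.0
-50 dark 9.5 (73) cen 10.9  red cen 11.1 sum 537 gbmax-in-red 14.0
-48 dark 11.0 (68) cen 11.0  red cen 11.5 sum 151 gbmax-in-red 3.0
-46 dark 10.5 (64) cen 10.8  red cen 0.0 sum 0 gbmax-in-red 3.0
-44 dark 10.0 (67) cen 10.6  red cen 0.0 sum 0 gbmax-in-red 3.0
-42 dark 10.0 (80) cen 10.5  red cen 0.0 sum 0 gbmax-in-red 3.0
-40 dark 9.5 (88) cen 10.3  red cen 0.0 sum 0 gbmax-in-red 3.0
```

```bash
cat > big.py <<'E'
import pickle,sys
from h import *
x=np.load("stand.npy"); ps=pickle.load(open(sys.argv[1],"rb")); tag=sys.argv[2]
for i in(0,1):
    cy,cx=((184,270),(208,376))[i]; f=24
    im=ps[i]["color"]; u0,v0=cx-15,cy-11
    o=cv2.resize(im[v0:v0+22,u0:u0+30],None,fx=f,fy=f,interpolation=cv2.INTER_CUBIC)
    o=np.clip(o.astype(float)*1.6,0,255).astype(np.uint8)
    for yy in (.0065,.0085,.0105,.0125,.0145):
        q=(proj(ps[i],S2W(x,[[-.075,yy,.0525],[-.035,yy,.0525]]))-[u0,v0]+.5)*f
        cv2.polylines(o,[q.astype(int).reshape(-1,1,2)],False,(0,255,0) if yy==.0105 else (255,200,0),1)
    cv2.imwrite(f"pics/big{i}{tag}.png",o)
E
python3 big.py psc.pkl c
```

View pics/big0c.png

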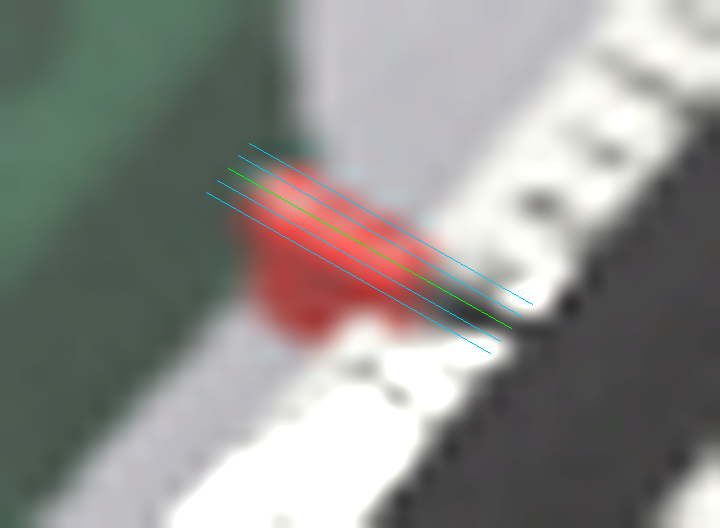

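View pics/big1c.png

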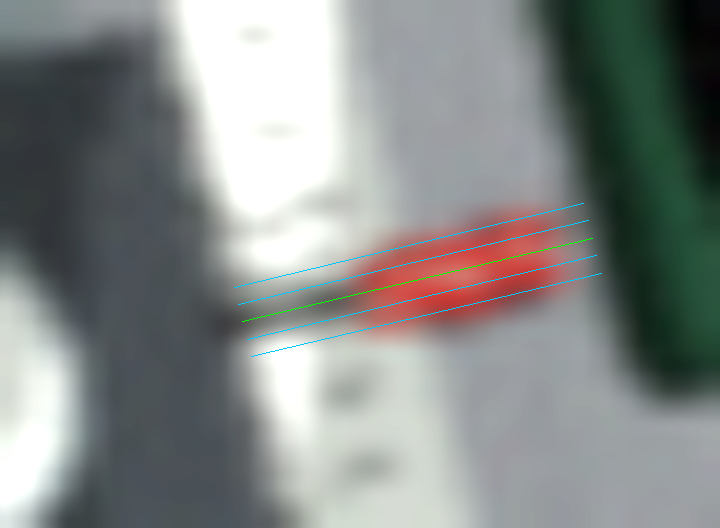

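The top view puts the pointer level with the rider's white line. The scene view puts it perhaps 0.3 mm short. I'll add a small nudge, release, and look again.

```bash
python3 - <<'E'
from crank import *
import pickle
t=float(np.load("th.npy")); t=crank(t,t+.05,verb=1)
r.wait(.3)
r.set_gripper(.075)
s=r.get_state();print(s["time"],s["force"],s["grip_width"])
r.move_linear(S2W(x,handle(t,.125))[0],vel=.15)
s=r.get_state();print(s["time"],s["force"])
ps=[r.snapshot("scene"),r.snapshot("top")]; pickle.dump(ps,open("psd.pkl","wb"))
from ov import overlay
overlay(ps[1],x,(300,130,140,150),"pics/d1.png",4)
E
python3 big.py psd.pkl d
```

```text
20.33 11.88 rad 9.6 tan -1.0 ax -0.8 w 0.0213
21.5833 [ 0.83887537 -0.14258822 -0.42147278] 0.0748317950321248
22.3167 [ 0.28402437  0.54803378 -0.30128474]
```

View pics/big0d.png

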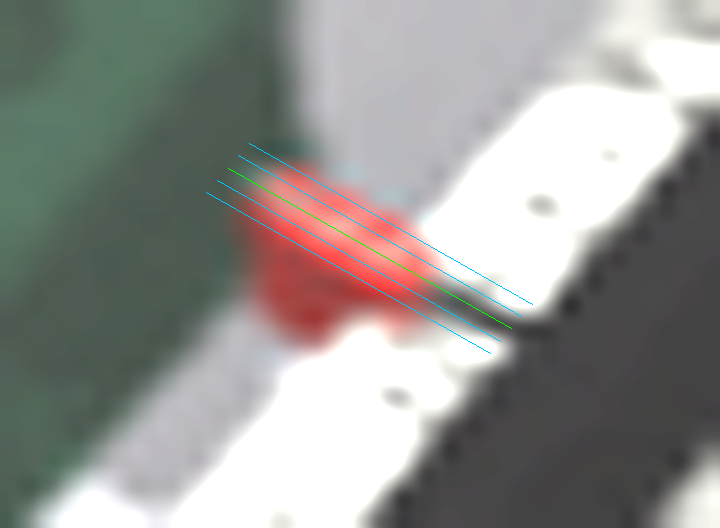

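View pics/big1d.png

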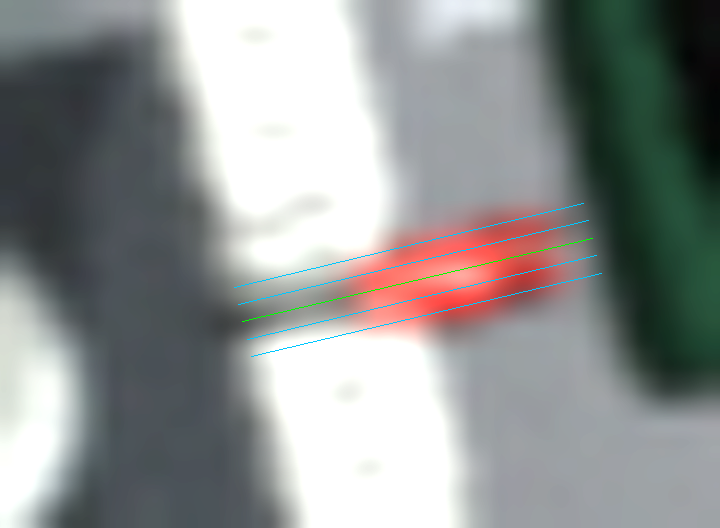

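View pics/d1.png

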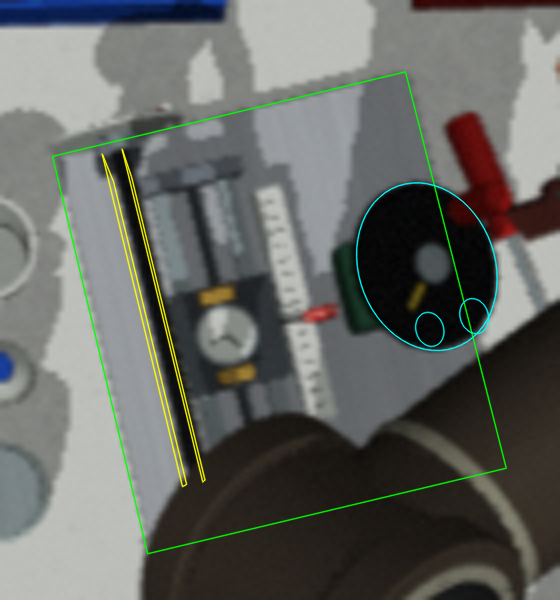

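Both views now show the pointer running into the rider's middle line. Next is the lamp: lift clear and go above the panel.

```bash
cat > lamp.py <<'E'
from cell import r
from h import *
x=np.load("stand.npy")
def pose(l,rad): 
    n=np.array([np.cos(l),0,np.sin(l)]); return S2W(x,edge(l,rad))[0],toolR(x,-(edge(l)-[.05,0,.11]),-n)
E
python3 - <<'E'
from lamp import *
from ov import overlay
s=r.get_state(); p=s["tcp_pos"].copy(); p[2]=.42
r.move_linear(p+[0,0,0],vel=.3)
r.move_pose(*pose(0,.26))
s=r.get_state();print(s["time"],s["tcp_pos"],np.round(s["joint_positions"],2),s["force"])
r.set_gripper(.088)
ps=[r.snapshot("scene"),r.snapshot("top")]
overlay(ps[0],x,(210,60,160,150),"pics/e0.png",4); overlay(ps[1],x,(300,130,140,150),"pics/e1.png",4)
E
```

```text
Traceback (most recent call last):
cell.PlanningError: the arm cannot follow that straight line within its joint ranges
```

Run:
```python
from lamp import *
from ov import overlay
R=pose(.2,.1)[1]
P=S2W(x,[-.13,0,.36])[0]
print(r.get_state()["tcp_pos"],r.inverse_kinematics(P,R))
r.move_pose(P,R)
r.move_pose(*pose(0,.26))
s=r.get_state();print(s["time"],s["tcp_pos"],np.round(s["joint_positions"],2),s["force"])
r.set_gripper(.088)
ps=[r.snapshot("scene"),r.snapshot("top")]
overlay(ps[0],x,(210,60,160,150),"pics/e0.png",4); overlay(ps[1],x,(300,130,140,150),"pics/e1.png",4)
```

```text
[ 0.65386939 -0.24754938  0.19299448] [-0.37052516  0.65673619  1.2002776   1.36299545 -0.71479083  1.68603761
 -0.57497721]
24.0 [0.57096193 0.00157735 0.36933662] [-1.    0.54  1.43  1.59 -0.54  1.48 -0.89] [-0.29158713  0.00149811  0.26030338]
```

View pics/e0.png

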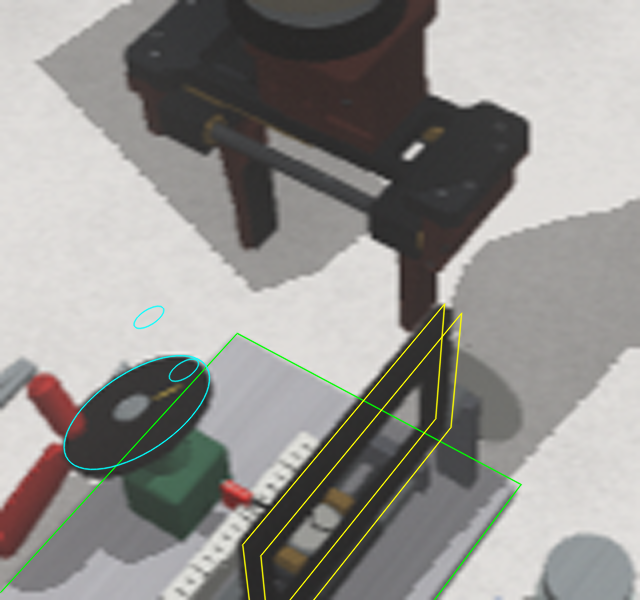

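View pics/e1.png

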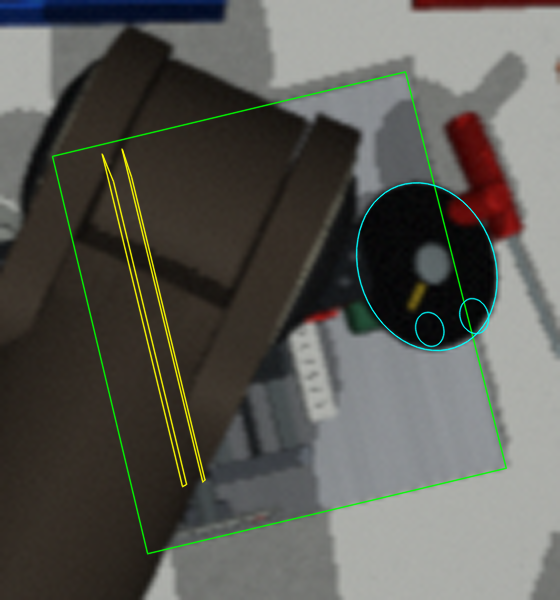

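Run:
```python
from lamp import *
r.move_j([-0.62,.14,.70,1.76,-.29,1.30,-1.16])
s=r.get_state();print(s["time"],s["tcp_pos"],W2S(x,s["tcp_pos"]),np.round(s["tcp_rot"],2).tolist())
r.move_pose(*pose(0,.22))
s=r.get_state();print(s["time"],s["tcp_pos"],np.round(s["joint_positions"],2),s["force"])
for l in(0,.2,.4,.6,.7): q=r.inverse_kinematics(*pose(l,.108));print(q if q is None else q.round(2))
```

```text
25.3 [0.50702375 0.01979744 0.3484723 ] [[0.08049205 0.05866582 0.3484723 ]] [[-0.97, 0.0, 0.25], [-0.25, 0.19, -0.95], [-0.05, -0.98, -0.18]]
25.6833 [0.57170285 0.00397588 0.32782235] [-0.64  0.3   0.71  1.64 -0.2   1.28 -1.25] [-0.26713829 -0.00979851  0.51421657]
[-0.6   0.39  0.67  1.79 -0.28  1.05 -1.18]
[-0.41  0.44  0.64  1.74 -0.48  1.17 -0.94]
[-0.23  0.53  0.61  1.68 -0.65  1.32 -0.75]
[-0.07  0.64  0.57  1.6  -0.78  1.49 -0.61]
[ 0.    0.7   0.54  1.57 -0.83  1.57 -0.56]
```

Run:
```python
from lamp import *
from ov import overlay
hit=r.move_linear(pose(0,.108)[0],vel=.1,until_force=8)
s=r.get_state();print(hit,s["time"],s["tcp_pos"],s["force"])
ps=[r.snapshot("scene"),r.snapshot("top")]
overlay(ps[0],x,(210,60,160,150),"pics/f0.png",4); overlay(ps[1],x,(300,130,140,150),"pics/f1.png",4)
```

```text
False 26.95 [0.5712913  0.00268364 0.21863096] [0.08364283 0.15244633 0.36020743]
```

View pics/f0.png

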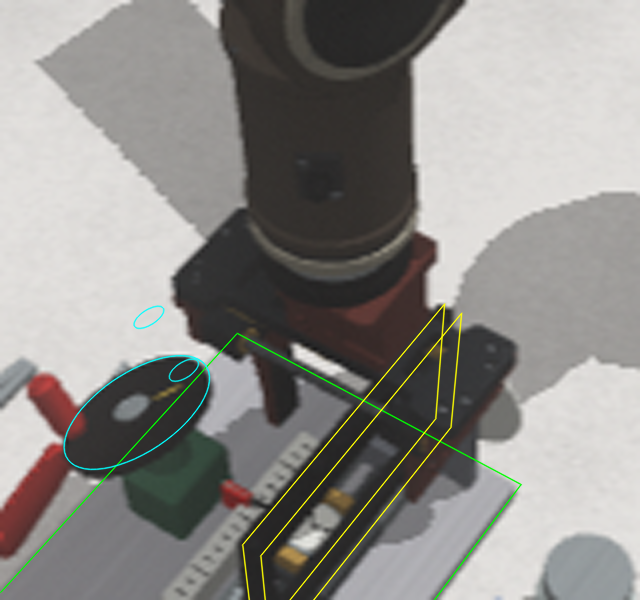

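The panel's top bar sits between the fingers: front finger at about (280,390) in the crop, the other behind the bar. Now grip and fold, watching the forces.

```bash
cat > fold.py <<'E'
from lamp import *
def fold(l0,l1,rad=.108,lim=25,vel=.06):
    n=int(np.ceil(abs(l1-l0)/np.radians(4)))
    for i,l in enumerate(np.linspace(l0,l1,n+1)[1:]):
        p,R=pose(l,rad); r.move_linear(p,R,vel=vel)
        s=r.get_state(); f=s["force"]@Rz(x[2]); e=(edge(l)-[.05,0,.11])/.12; nn=np.array([np.cos(l),0,np.sin(l)])
        print(round(s["time"],2),round(np.degrees(l),1),"f norm %.1f along %.1f y %.1f"%(f@nn,f@e,f[1]),"w %.4f"%s["grip_width"])
        if np.linalg.norm(f)>lim: print("STOP");break
    np.save("l.npy",l)
E
python3 - <<'E'
from fold import *
r.set_gripper(0)
s=r.get_state();print(s["time"],s["grip_width"],s["force"],s["tcp_pos"])
if s["grip_width"]>.008: fold(0,np.radians(20))
E
```

```text
28.2 0.012298039721407944 [ 0.27710763 -2.05303671  0.28504549] [0.57104784 0.00199125 0.21803444]
28.48 4.0 f norm -6.1 along 2.4 y 1.1 w 0.0119
28.75 8.0 f norm -7.2 along 2.8 y 1.1 w 0.0115
29.02 12.0 f norm -6.9 along 3.6 y 1.9 w 0.0116
29.3 16.0 f norm -7.2 along 4.1 y 0.9 w 0.0119
29.57 20.0 f norm -6.0 along 4.7 y 2.3 w 0.0119
```

Run:
```python
from fold import *
from ov import overlay
fold(float(np.load("l.npy")),np.radians(40))
s=r.get_state();print(W2S(x,s["tcp_pos"]),pose(np.radians(40),.108)[0]-s["tcp_pos"],W2S([0,0,x[2]],s["tcp_rot"][:,1]))
y=x.copy(); y[4]=np.radians(40)
ps=[r.snapshot("scene"),r.snapshot("top")]
overlay(ps[0],y,(210,110,120,100),"pics/g0.png",6); overlay(ps[1],y,(300,130,140,150),"pics/g1.png",4)
```

```text
29.85 24.0 f norm -6.2 along 7.2 y 0.8 w 0.0118
30.12 28.0 f norm -6.8 along 7.5 y 1.1 w 0.0120
30.4 32.0 f norm -5.5 along 7.3 y 1.5 w 0.0121
30.68 36.0 f norm -5.0 along 9.0 y 1.8 w 0.0122
30.95 40.0 f norm -4.3 along 9.9 y 1.3 w 0.0117
[[-2.21184191e-02  8.33505633e-05  1.92581303e-01]] [-0.00050268  0.00265141  0.0001515 ] [[ 0.64008639 -0.0015464  -0.76830139]]
```

View pics/g0.png

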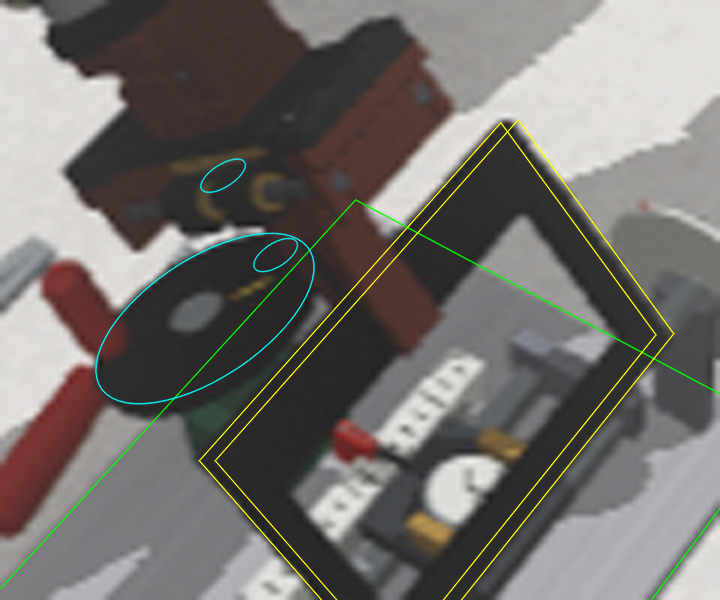

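View pics/g1.png

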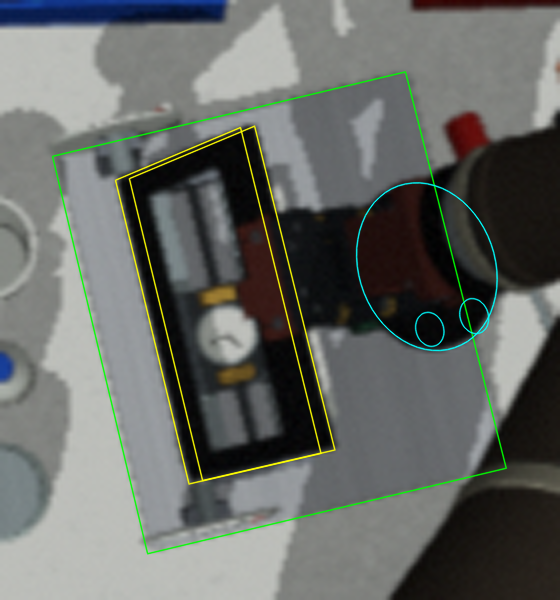

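Run:
```python
from fold import *
r.wait(.3)
s=r.get_state();print(s["time"],W2S(x,s["tcp_pos"]),s["force"]@Rz(x[2]),W2S([0,0,x[2]],s["tcp_rot"][:,1]))
ps=[r.snapshot("scene"),r.snapshot("top")]
import pickle;pickle.dump(ps,open("psg.pkl","wb"))
a=ps[0]["color"][165:255,225:345];cv2.imwrite("pics/h0.png",cv2.resize(a,None,fx=6,fy=6,interpolation=cv2.INTER_CUBIC))
a=ps[1]["color"][145:270,305:395];cv2.imwrite("pics/h1.png",cv2.resize(a,None,fx=4.8,fy=4.8,interpolation=cv2.INTER_CUBIC))
```

```text
31.35 [[-2.18819230e-02  7.88114566e-05  1.92790041e-01]] [-10.37857329   1.6769676    2.98990893] [[ 0.63869272 -0.00129331 -0.76946081]]
```

View pics/h0.png

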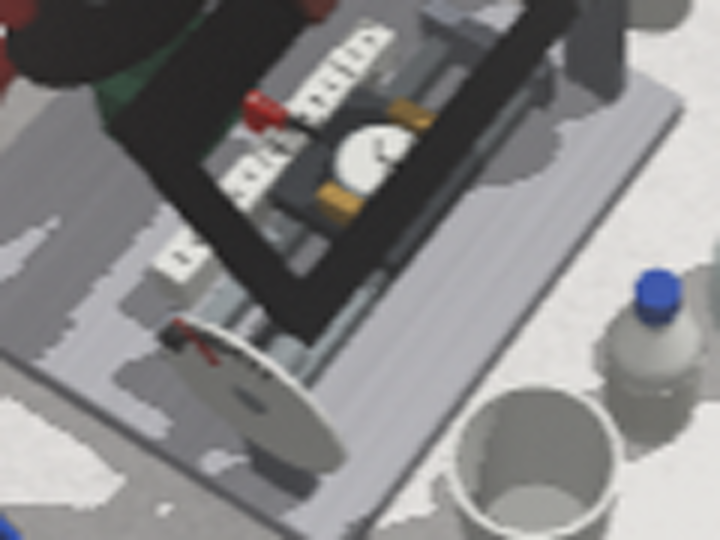

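View pics/h1.png

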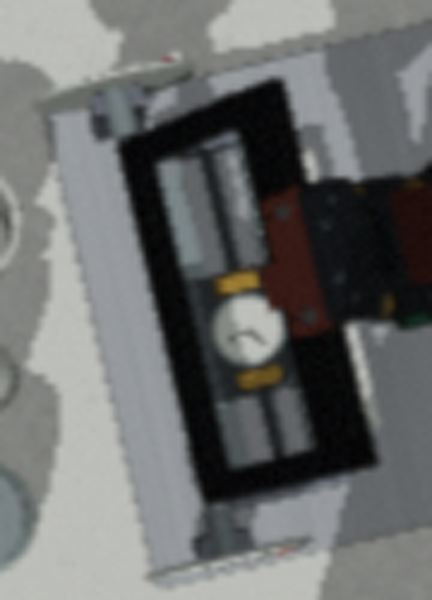

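```bash
cat > sil.py <<'E'
import pickle,sys
from h import *
from scipy.optimize import minimize
x=np.load("stand.npy")
def render(p,l,du,dv,bot,ww,crop,ss=6):
    u0,v0,w,h=crop
    n=np.array([np.cos(l),0,np.sin(l)])*.006
    def quad(r0,r1,w2,s): return [edge(l,r1,-w2)+s*n,edge(l,r1,w2)+s*n,edge(l,r0,w2)+s*n,edge(l,r0,-w2)+s*n]
    T=lambda P:((proj(p,S2W(x,P))+[du,dv]-[u0,v0]+.5)*ss-.5)
    def fill(q):
        m=np.zeros((h*ss,w*ss),np.uint8);cv2.fillConvexPoly(m,np.round(q*16).astype(np.int32),255,cv2.LINE_8,4);return m
    hull=cv2.convexHull(T(quad(bot,.12,.1,1)+quad(bot,.12,.1,-1)).astype(np.float32))[:,0]
    m=fill(hull)
    win=cv2.bitwise_and(fill(T(quad(.013,.088,ww,1))),fill(T(quad(.013,.088,ww,-1))))
    m=cv2.subtract(m,win)
    m=cv2.GaussianBlur(m,(0,0),.35*ss)
    return cv2.resize(m,(w,h),interpolation=cv2.INTER_AREA)/255.
def masks(p,l,crop,excl_grip):
    u0,v0,w,h=crop
    # region of interest: expanded panel
    q=proj(p,S2W(x,[edge(l,r_,y) for r_,y in((-.004,-.107),(-.004,.107),(.127,.107),(.127,-.107))]))-[u0,v0]
    m=np.zeros((h,w),np.uint8);cv2.fillConvexPoly(m,np.round(q).astype(np.int32),1)
    if excl_grip:
        q=proj(p,S2W(x,[edge(l,r_,y) for r_,y in((.07,-.05),(.07,.05),(.2,.05),(.2,-.05))]))-[u0,v0]
        cv2.fillConvexPoly(m,np.round(q).astype(np.int32),0)
    return m
def fit(p,l0,crop,excl,thr):
    u0,v0,w,h=crop
    G=p["color"][v0:v0+h,u0:u0+w].mean(2); d=np.clip((thr[1]-G)/(thr[1]-thr[0]),0,1); M=masks(p,l0,crop,excl)
    def cost(z):
        m=render(p,np.radians(z[0]),z[1],z[2],z[3]*1e-3,z[4]*1e-3,crop); return (M*(m-d)**2).sum()+.02*(z[1]**2+z[2]**2)
    best=None
    for dl in(-4,0,4):
        s=minimize(cost,[np.degrees(l0)+dl,0,0,2,78],method="Nelder-Mead",options=dict(initial_simplex=np.array([np.degrees(l0)+dl,0,0,2,78])+np.vstack([np.zeros(5),np.diag([3,1,1,3,3])]),maxiter=500,xatol=.02,fatol=.005))
        if best is None or s.fun<best.fun: best=s
    return best.x.round(2),round(best.fun,2),round(cost(np.r_[np.degrees(l0),0,0,2,78]),2)
if __name__=="__main__":
    ps=pickle.load(open(sys.argv[1],"rb")); l=np.radians(float(sys.argv[2])); ex=int(sys.argv[3])
    for i,c in((0,(200,110,150,130)),(1,(310,140,100,130))):
        G=ps[i]["color"].mean(2); print(i,fit(ps[i],l,c,ex,(30,65)))
E
python3 sil.py psg.pkl 40 1; echo start; python3 sil.py ps0.pkl -2 0
python3 -c "
import pickle;ps=pickle.load(open('psg.pkl','rb'))
print(ps[0]['color'].mean(2)[196:214:2,240:262:3].astype(int));print(ps[1]['color'].mean(2)[200,325:385:3].astype(int))"
```

```text
0 (array([41.79,  0.09,  0.17,  2.36, 87.03]), np.float64(265.83), np.float64(414.89))
1 (array([39.01,  0.95, -0.25, -0.27, 83.81]), np.float64(150.8), np.float64(230.86))
start
0 (array([ 1.45, -0.53,  0.99, 11.61, 88.2 ]), np.float64(208.93), np.float64(353.97))
1 (array([-3.440e+00, -6.000e-02, -2.200e-01,  2.530e+00,  7.671e+01]), np.float64(0.82), np.float64(0.88))
[[121 125 122 121  39  41  40  83]
 [126 123 121 122 101  40  40  40]
 [125 123 122 121 177  38  41  40]
 [123 122 121 122 177 160  39  40]
 [122 124 122 177 175 219  87  40]
 [123 121 149 176 201 219 217  39]
 [124 122 177 176 220 150 197  98]
 [123 150 178 125 165 219 128 138]
 [150 178 176 123 108 135 127 171]]
[156 153 153 126   9   9  86  89  99  48  69  56  33  34  31  24  19  20
  13  12]
```

```bash
sed -i 's/,c,ex,(30,65))/,c,ex,((45,85),(14,40))[i])/' sil.py
python3 sil.py psg.pkl 40 1; echo start; python3 sil.py ps0.pkl -2 0
```

```text
0 (array([42.13, -0.35, -0.33, -1.86, 84.86]), np.float64(142.76), np.float64(312.83))
1 (array([39.36,  0.27, -0.27,  3.55, 84.97]), np.float64(98.37), np.float64(211.78))
start
0 (array([-1.660e+00, -1.090e+00, -2.000e-02,  9.700e-01,  8.495e+01]), np.float64(40.73), np.float64(144.4))
1 (array([-1.74,  1.19, -0.3 ,  1.78, 79.02]), np.float64(0.92), np.float64(1.61))
```

```bash
python3 - <<'E'
from fold import *
import pickle
r.set_gripper(.08)
s=r.get_state();print(s["time"],s["grip_width"],s["force"])
r.move_linear(pose(np.radians(40),.21)[0],vel=.15)
s=r.get_state();print(s["time"],np.round(s["joint_positions"],2))
ps=[r.snapshot("scene"),r.snapshot("top")]
pickle.dump(ps,open("psi.pkl","wb"))
a=ps[0]["color"][130:230,225:345];cv2.imwrite("pics/i0.png",cv2.resize(a,None,fx=6,fy=6,interpolation=cv2.INTER_CUBIC))
E
python3 sil.py psi.pkl 40 0
```

```text
32.5833 0.07987520765193847 [-0.49030764  0.16981013  0.65522855]
33.4167 [ 0.13  0.67  0.49  1.38 -0.76  1.73 -0.64]
0 (array([41.44, -0.37, -0.13, -1.74, 84.75]), np.float64(167.13), np.float64(358.98))
1 (array([ 4.367e+01,  5.000e-02, -3.000e-01,  3.660e+00,  8.528e+01]), np.float64(162.47), np.float64(279.88))
```

View pics/i0.png

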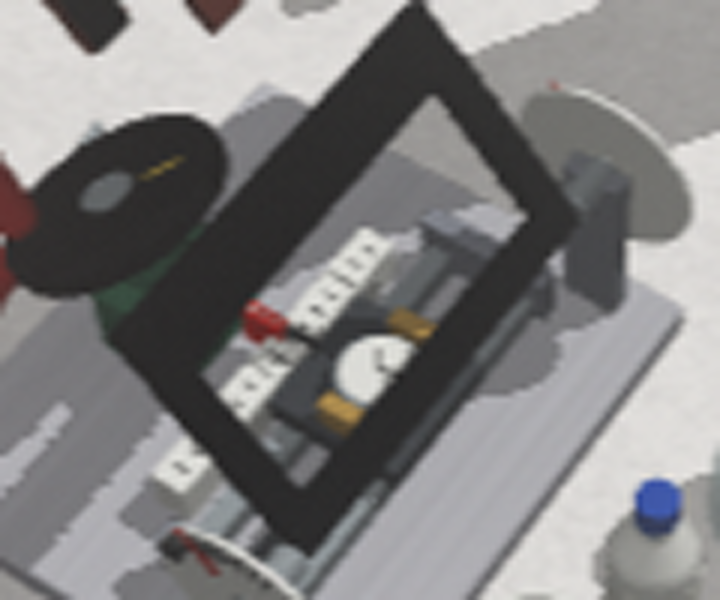

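```bash
python3 - <<'E'
from fold import *
import pickle
R=pose(.3,.1)[1]
r.move_pose(S2W(x,[-.06,0,.36])[0],R)
r.move_pose(S2W(x,[.05,.05,.42])[0],pose(0,.1)[1])
r.move_j([-1.0,.2,0,1.5,0,1.3,-.3])
s=r.get_state();print(s["time"],s["tcp_pos"])
ps=[r.snapshot("scene"),r.snapshot("top")]
pickle.dump(ps,open("psj.pkl","wb"))
from ov import overlay
y=x.copy(); y[4]=np.radians(40)
overlay(ps[0],y,(210,110,120,100),"pics/j0.png",6); overlay(ps[1],y,(300,130,140,150),"pics/j1.png",4)
E
python3 sil.py psj.pkl 40 0
```

```text
36.4833 [0.3676856  0.48003639 0.41193544]
0 (array([41.88, -0.34, -0.13, -2.34, 84.81]), np.float64(194.3), np.float64(381.09))
1 (array([39.22,  0.55, -0.22,  1.78, 84.3 ]), np.float64(130.12), np.float64(228.37))
```

View pics/j0.png

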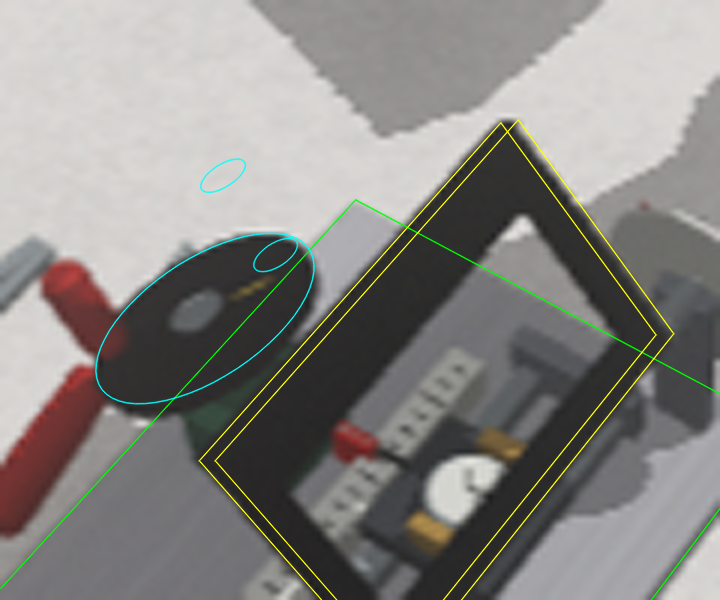

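View pics/j1.png

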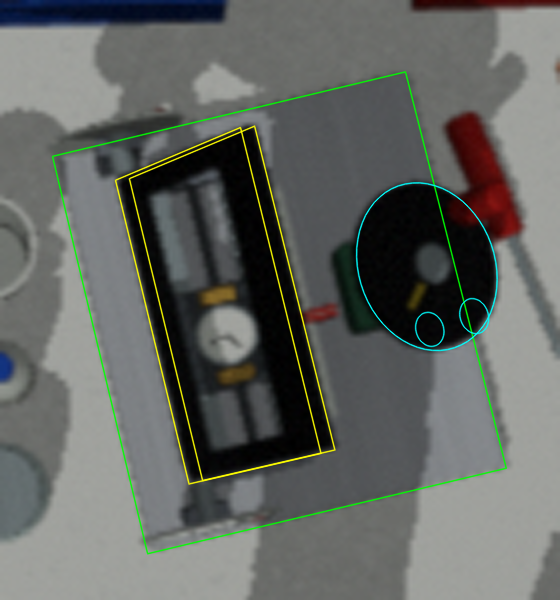

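```bash
cat > sil2.py <<'E'
from sil import *
ps=pickle.load(open(sys.argv[1],"rb")); l0=np.radians(float(sys.argv[2]))
crops=[(200,110,150,130),(310,140,100,130)]; thr=[(43,75),(12,30)]
data=[]
for i in(0,1):
    u0,v0,w,h=crops[i]; p=ps[i]; M=masks(p,l0,crops[i],False)
    def ex(P,val=0): q=proj(p,S2W(x,P))-[u0,v0]; cv2.fillConvexPoly(M,cv2.convexHull(np.round(q).astype(np.int32))[:,0],val)
    ex([edge(l0,a,b) for a,b in((.022,-.076),(.022,.076),(.078,.076),(.078,-.076))])
    if i==0:
        ex([HUB+A*k+.06*(np.cos(a)*U0+np.sin(a)*Y) for a in np.linspace(0,6.28,40) for k in(-.008,.008)])
        ex([[a,b,c] for a in(-.16,-.085) for b in(-.04,.04) for c in(.02,.1)])
    if 1: # rails/carriage behind lower bar
        ex([edge(l0,a,b) for a,b in((.005,-.078),(.005,.078),(.03,.078),(.03,-.078))])
    G=p["color"][v0:v0+h,u0:u0+w].mean(2); d=np.clip((thr[i][1]-G)/(thr[i][1]-thr[i][0]),0,1); data.append((p,crops[i],M.astype(float),d))
def cost(z,cams=(0,1)):
    return sum((data[i][2]*(render(data[i][0],np.radians(z[0]),z[1+2*i],z[2+2*i],z[5]*1e-3,z[6]*1e-3,data[i][1])-data[i][3])**2).sum()+.3*(z[1+2*i]**2+z[2+2*i]**2) for i in cams)
for cams in((0,),(1,),(0,1)):
    z0=np.array([np.degrees(l0),0,0,0,0,1,85.]); best=None
    for k in range(3):
        z0=np.r_[np.degrees(l0)+(k-1)*3,z0[1:]] if best is None else np.r_[np.degrees(l0)+(k-1)*3,best.x[1:]]
        s=minimize(cost,z0,args=(cams,),method="Nelder-Mead",options=dict(initial_simplex=z0+np.vstack([np.zeros(7),np.diag([3,1,1,1,1,3,3])]),maxiter=700,xatol=.02,fatol=.005))
        if best is None or s.fun<best.fun: best=s
    print(cams,best.x.round(2),round(best.fun,2))
E
python3 sil2.py psj.pkl 40
```

```text
(0,) [ 4.251e+01 -1.600e-01 -4.000e-02  1.500e-01  9.600e-01 -1.590e+00
  8.476e+01] 80.45
(1,) [ 3.851e+01 -8.800e-01  3.000e-02  9.800e-01 -3.000e-01  1.480e+00
  8.506e+01] 136.88
(0, 1) [ 4.177e+01 -8.000e-02  2.200e-01  9.900e-01 -4.200e-01  1.100e-01
  8.490e+01] 231.06
```

Run:
```python
from cell import r
from h import *
x=np.load("stand.npy")
E={(i,k):[] for i in(0,1) for k in("lamp_edge","lamp_hinge")}
for n in range(10):
    for i,c in enumerate(("scene","top")):
        p=r.snapshot(c)
        if n==0: ps=[p] if i==0 else ps+[p]
        for k in("lamp_edge","lamp_hinge"):
            t=r.tip_of(p,k)
            if t and t[0]["confidence"]>.5: E[i,k].append(t[0]["position"])
m={}
for k,v in E.items(): m[k]=np.median(v,0); print(k,len(v),m[k].round(1),np.std(v,0).round(1))
h=W2S(x,tri(ps,[m[0,"lamp_hinge"],m[1,"lamp_hinge"]]))[0];e=W2S(x,tri(ps,[m[0,"lamp_edge"],m[1,"lamp_edge"]]))[0]
print(h,e,np.linalg.norm(e-h),np.degrees(np.arctan2(h[0]-e[0],e[2]-h[2])),r.get_state()["time"])
for l in(36,38,40,42,44):
    print(l,[ (proj(p,S2W(x,edge(np.radians(l))))-proj(p,S2W(x,[.05,0,.11])))[0].round(1).tolist() for p in ps])
print([(m[i,"lamp_edge"]-m[i,"lamp_hinge"]).round(1) for i in(0,1)])
```

```text
(0, 'lamp_edge') 10 [269.7 157.4] [1.8 1.1]
(0, 'lamp_hinge') 10 [298.1 190.9] [1.3 1.1]
(1, 'lamp_edge') 10 [373.5 202.6] [1.7 1. ]
(1, 'lamp_hinge') 9 [338.9 212.1] [1.1 0.8]
[0.05016554 0.00041189 0.11581574] [-0.03272804  0.00322478  0.19110067] 0.11201374254198711 47.75389960408027 39.5833
36 [[-26.3, -35.7], [29.6, -10.0]]
38 [[-27.3, -35.6], [30.9, -10.2]]
40 [[-28.3, -35.6], [32.2, -10.4]]
42 [[-29.2, -35.4], [33.3, -10.6]]
44 [[-30.2, -35.3], [34.5, -10.8]]
[array([-28.4, -33.4]), array([34.6, -9.5])]
```

Run:
```python
from fold import *
r.set_gripper(0)
for sg in(1,-1):
    R=toolR(x,np.array([0,0,-1.]),sg*Y)
    P=[.046,-.085,.20]
    q=r.inverse_kinematics(S2W(x,P)[0],R); q2=r.inverse_kinematics(S2W(x,[-.002,-.085,.21])[0],R); print(sg,q if q is None else q.round(2),q2 if q2 is None else q2.round(2))
    if q is not None and abs(q[6])<2.6: break
r.move_pose(S2W(x,[.046,-.085,.25])[0],R)
ov=r.finger_overhang
zs=.11+.03*np.cos(np.radians(40))+.006*np.sin(np.radians(40))
out=[]
for rad in(.03,.104):
    l=np.radians(40); c=edge(l,rad)+.006*np.array([np.cos(l),0,np.sin(l)]); cx=c[0]+.010; cz=c[2]+ov
    if out: r.move_linear(S2W(x,[cx,-.085,cz+.03])[0],vel=.15)
    r.move_linear(S2W(x,[cx,-.085,cz+.012])[0],vel=.12); r.wait(.2)
    hit=r.move_linear(S2W(x,[cx,-.085,cz-.012])[0],vel=.025,until_force=2.5)
    s=r.get_state(); w=W2S(x,s["tcp_pos"])[0]; print(hit,s["time"],w.round(4),s["force"].round(1),"expected tcp z",round(cz,4)); out.append(w)
    r.move_linear(S2W(x,[w[0],-.085,w[2]+.03])[0],vel=.12)
d=out[0]-out[1]; print("angle",np.degrees(np.arctan2(d[0],-d[2])),r.get_state()["time"])
```

```text
1 [-0.81  0.83  1.25  1.61 -0.81  1.31 -2.36] [-0.73  0.83  1.25  1.57 -0.81  1.33 -2.3 ]
True 44.5667 [ 0.0459 -0.085   0.1518] [-0.1  2.1  2.9] expected tcp z 0.1558
True 46.775 [-0.0017 -0.0849  0.2086] [0.8 0.7 1.3] expected tcp z 0.2125
angle 39.97807949016385 47.175
```

Touching the panel at two radii gives a lamp angle of 39.98°. Now I'll retreat, check both views once more and hand in.

```bash
python3 - <<'E'
from fold import *
import pickle
from ov import overlay
s=r.get_state(); p=s["tcp_pos"].copy(); p[2]=.36; r.move_linear(p,vel=.25)
r.move_j([-1.0,.2,0,1.5,0,1.3,-.3]); r.wait(.3)
ps=[r.snapshot("scene"),r.snapshot("top")]; pickle.dump(ps,open("psk.pkl","wb"))
cv2.imwrite("pics/k0.png",ps[0]["color"]);print(r.get_state()["time"])
a=ps[0]["color"][110:260,190:390];cv2.imwrite("pics/k0c.png",cv2.resize(a,None,fx=4,fy=4,interpolation=cv2.INTER_CUBIC))
E
python3 big.py psk.pkl k
```

```text
50.3417
```

View pics/k0c.png

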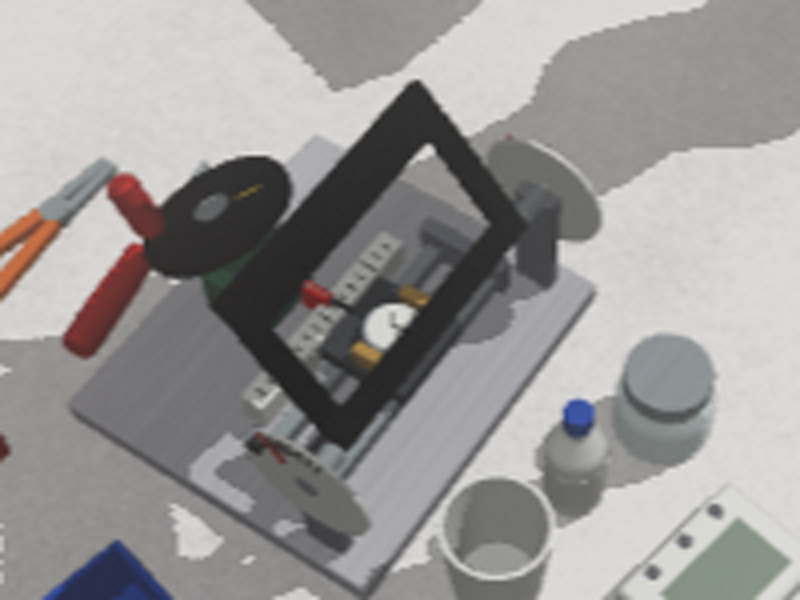

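View pics/big0k.png

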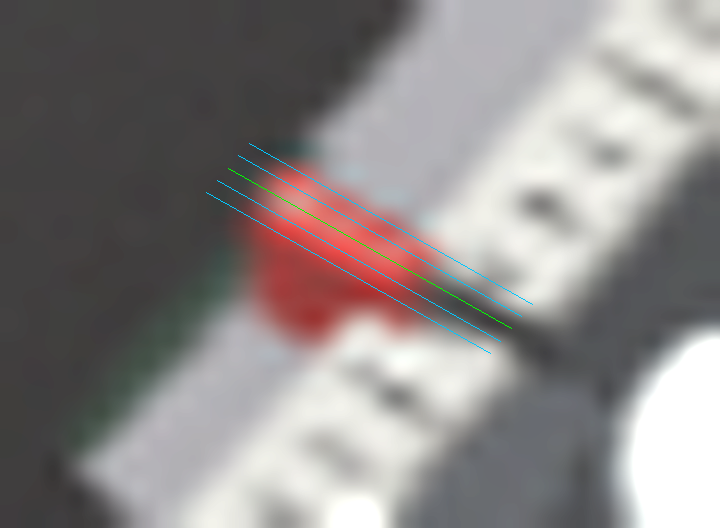

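```bash
python3 -c "
from cell import r
print(r.hand_in())"
```

```text
the job is handed in; nothing more can be done
None
```

The job is handed in: the pointer stands at the middle of the red rider and the lamp panel is at 40 degrees. It took about 50 s of the 67 s allowed.

- **Carriage:** I gripped the crank handle and turned it about 1.6 turns clockwise, then released it. In the last pictures the pointer lines up with the white line on the rider, to within about 0.5 mm in both views.
- **Lamp:** I gripped the top bar, folded the panel forward and let go. Touching the panel lightly at two heights gave an angle of 39.98°, with the gripper's tilt at 39.7°. The camera-only estimates disagreed with each other, from 38.5° to 44° (47.8° when triangulated from both views), so I went by the touch result.
- **Other checks:** The forces I read at the tool while cranking and folding stayed below about 20 N. I did not measure the bystanders, but in the pictures the ones in view look where they were. The arm was clear of everything at hand-in.

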